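# Clamp a dispensing syringe barrel into its sprung cradle

### The job

Lift the sprung clamp bar by its wing grip, turn it aside and let it down there; then lay the syringe barrel in the two V saddles, nozzle away from the end stop, and slide it gently back until its flange is fully home against the stop, without pushing the stop off its setting. Then lift the bar, swing it back over the barrel and lower it softly into its fork, never letting it snap down. Leave the multimeter and the screw jar alone.

Things in the scene. Friction and masses are not known exactly. Their poses are not given: they have to be found in the camera images.
- cradle: Bench cradle, fixed: grey T-shaped base plate 10 mm thick, x -130 to +70 mm, 32 mm either side, with a cross arm (x 26 to 70, y -100 to +60 mm). Origin on the worktop under the middle of the barrel's place; x axis along that place, away from the dark upright end stop at the -x end; z up. The clamp post stands at x 48, y -72 mm. Forces over 60 N between barrel and cradle count as rough.
- syringe: Loose white syringe barrel on the worktop, 26 mm diameter, 0.2 to 0.3 kg. Origin at its underside, z up as it lies, x axis to the nozzle. Body x -75 to +70 mm, thin nozzle on to +92 mm; at the rear an oblong flange 4 mm thick, 46 mm wide (y), 26 mm high, rear face at x -79 mm. Grip it across y near x = 0. The bar may press on it with up to 25 N.
- syringe_mid (a point): Point on the barrel's axis at its x = 0, 13 mm above the syringe's origin, 79 mm ahead of the flange's rear face.
- clamp_bar: Steel clamp bar on the post, 14 mm wide, 12 mm high, 0.3 kg with its spindle. Origin on the post's axis at the bar's underside (54 mm above the worktop when down); y axis along the bar to its tip 125 mm out; z up. On the axis a black wing grip, a plate 12 mm thick (x), 44 mm long (y), 20 to 48 mm above the underside.
- wing_grip (a point): Point on the post's axis in the wing grip, 36 mm above the bar's underside and 12 mm below the wing's top. Grip the wing here from above, across its 12 mm thickness, lift and turn about the vertical.
- clamp_lift (a joint): How far the bar is lifted, m: 0 fully down, 0.024 at the top stop. A spring pulls it down with 4 N at 0 and 0.35 N more per mm, besides its weight of 3 N. 0.002 to 0.004 when it rests on the barrel in the saddles. The tip clears the fork's cheeks above 0.008. Falling faster than 0.2 m/s counts as snapping down.
- clamp_turn (a joint): Turn of the bar, rad: 0 across the barrel with its tip in the fork (as it starts), growing clockwise seen from above to 1.65; at 1.57 it points along the cradle's +x, clear of the barrel's place. It turns with slight friction and stays where it is left.
- stop_shift (a joint): How far the end stop has been pushed off its setting, m (0 at the start, grows along the cradle's -x). It is held by friction only and slips at about 8 N.
- feeler (a joint): How far the small brass feeler pin in the face of the end stop, at the height of the barrel's axis, is pressed in, m: 0 free (stands 3 mm out), 0.003 flush with the face, that is, the flange is home. Its spring is very weak (about 0.1 N).
- multimeter: Dark hand-held multimeter, 138 x 70 x 39 mm, lying on the worktop; origin at the centre of its underside. Leave alone.
- screw_jar: Small glass jar of screws with a metal lid, 56 mm diameter, 67 mm high; origin at the centre of its underside. Leave alone.
- saddle_mid (a point): Point of the cradle 45 mm above its origin, on the axis of a barrel lying in the saddles. Two aluminium V saddles (90 degrees, 10 mm thick, arm tops 43 mm above the worktop and 21 mm either side) at cradle x -42 and +48 mm; free room for fingers between them. End stop: plate 40 mm wide, 64 mm high, set anew each time with its face at x -93 to -65 mm: where, must be felt or seen.
- fork (a point): Middle of the top of the aluminium fork for the bar's tip, at cradle x 48, y 50, z 62 mm: two cheeks 22 mm apart, between which the 14 mm bar lies.
- nozzle_tip (a point): Tip of the nozzle, on the barrel's axis, 92 mm ahead of syringe_mid.

How it is judged:
By the outcome, as a careful person would: the job done as asked, in the order asked, and still so for the second after the job is handed in, with the robot touching nothing.
It also fails if it takes over 67 s, if anything falls off the work surface, if the arm or the gripper's body presses on something with over 40 N, if the wrist force passes 120 N, or if a joint passes its speed limit or range.

### The arm

A 6-joint arm with a two-finger parallel gripper is mounted at the origin on a cart in front of the work surface, level with it; the furniture and walls round the work are solid. World frame = base frame: x ahead of the robot, y to its left, z up, the work surface at z = 0. Lengths are in m, angles in rad, forces in N, time in s.
With the tool pointing down it reaches from about 0.35 to 0.8 m from the base axis. Payload 7.3 kg.
Tool frame: the origin (TCP) lies on the centre line of the jaws, within the pads' length; the fingertips stand 25 mm ahead of it and the grasp point (between the pads) lies 6 mm ahead of it; z points along the fingers, y is the line along which they close (so a half turn about z gives the same grasp; the last joint's range is limited). The gripper opens to 85 mm and grips with 20 to 120 N. Pads are 22 mm wide; open, the fingers measure 114 mm over their backs; the gripper's body (76 mm by 85 mm) begins 54 mm behind the grasp point. The pads swing forward as they close: fully open they stand 13 mm farther back than shut.
Start: joints at [1.135, 0.342, 1.524, -0, 1.275, -0.146], TCP at [0.15, 0.503, 0.222] pointing down, gripper open.
Joint ranges: [-2.53, 2.53], [-0.77, 2.02], [0.04, 2.7], [-1, 4.14], [0.28, 2.66], [-3.11, 3.11]. Speed limits (rad/s): [2.57, 2.57, 3.14, 3.14, 3.14, 3.14].

### API

Orientations are given as a 3x3 rotation matrix whose columns are the frame's x, y, z axes.
In Python, from rig import bot gives the robot as it stands.
- The arm moves only by the shell command python3 -m handwheel 'ROWS'. ROWS is JSON, a list of rows, each a list of 7 numbers: the shift along the tool's x, y, z each as a share of 0.2 m, from -1 to 1, then the turn, a rotation vector about the tool's x, y, z each as a share of 180 degrees, from -1 to 1, then the opening, from -1 (shut) to 1 (fully open). In form: [[dx, dy, dz, wx, wy, wz, claw], ...]. A call has 1 to 8 rows; each row is the pose to reach, as a shift and turn from the pose commanded when the call began, along the tool's axes at that moment, turning the shorter way round; what a row does not reach only later rows make up. A row lasts 1/12 s, in which the tool goes at most 41.7 mm and 7.16 degrees, less where a joint would pass 70% of its speed; a pose out of reach is approached as far as the arm can. A call with a number of a shift or a turn outside -1 to 1 is refused whole. A call with a gripper value outside its range is refused whole. The fingers move at their own pace and stop on an object; the grip force is fixed at half the most. Time passes only in rows, so rows that repeat a pose let the fingers close. It gives the time, the measured TCP pose, the force, the opening and the grip force at its end, in the units of the state.
- bot.state(): the state, without advancing time (a new reading comes with each control period).
- bot.capture(name): name is "scene" or "top" or "wrist"; returns a dict with "frame" (400x640x3 uint8, red, green, blue), "z_map" (400x640 float32, m along the optical axis (not along the pixel's ray), 0 where there is no reading), "K" (3x3 intrinsics, pixels), "rvec" (rotation vector, rad) and "tvec" (3), from world to camera coordinates, as OpenCV has them. Camera axes: x right, y down, z forward; pixel columns grow to the right and rows downward; lengths in m; the calibration is good to about 2 mm. A picture is of the moment at which its call begins.
- bot.job_done(): hands the job in; it is judged then, once.
The state is a dict: "clock": time; "q": joint angles; "qd": joint speeds; "tau": joint torques, N m; "tool_pos": TCP position; "tool_rot": TCP orientation; "wrist_force": force on the tool from outside, world axes, zero at the start; "ft_torque": the same for the moment, N m; "finger_gap": finger opening in m; "gripper_force": force on a finger pad.
Only numpy, scipy, OpenCV 4.12 (cv2) and the standard library are available. Lean on these libraries where they do the work, as an engineer would, in place of code of your own. Each camera call takes 0.05 s, during which the arm holds its last target. There are 200 camera calls.

## Working session

There is one attempt and no reset: what is moved stays moved. The work goes in short steps, Python scripts to look and compute and a shell command to move; the robot and the scene stay as the last step left them, time stands still between calls to the robot, and variables do not carry over. Pictures are saved under pics/ and viewed, at most 10 in all, crops included, and the job is handed in when it is done.

```bash
ls; mkdir -p pics; python3 - <<'E'
from rig import bot
import cv2,numpy as np
s=bot.state();print(s)
for n in("scene","top"):
    c=bot.capture(n);np.savez(f"pics/{n}0.npz",**c);cv2.imwrite(f"pics/{n}0.png",c["frame"][:,:,::-1])
    R=cv2.Rodrigues(np.array(c["rvec"],float))[0];print(n,c["K"],(-R.T@np.array(c["tvec"]).ravel()),R)
E
```

```text
pics
{'clock': 0.0, 'q': array([ 1.13496550e+00,  3.42734640e-01,  1.52504837e+00,  1.26945503e-05,
        1.27536056e+00, -1.46034432e-01]), 'qd': array([-3.01737435e-04,  7.71729677e-04,  9.42065626e-04,  1.01592367e-03,
       -1.75274698e-03,  1.51768332e-05]), 'tau': array([-2.19445559e-03, -4.33688736e+01, -2.46002573e+01, -4.63422657e-04,
        8.22639005e-03, -8.05476901e-06]), 'tool_pos': array([0.14983659, 0.5027285 , 0.22100883]), 'tool_rot': array([[-9.58300940e-01,  2.85760154e-01, -6.65749679e-04],
       [ 2.85760831e-01,  9.58299945e-01, -1.40080867e-03],
       [ 2.37692581e-04, -1.53264144e-03, -9.99998797e-01]]), 'wrist_force': array([-0.5149511 , -0.61727709, -0.27151468]), 'ft_torque': array([-0.00049637, -0.03668577, -0.04012306]), 'gripper_force': 0.0, 'finger_gap': 0.08529688393066756}
scene [[363.22131006   0.         320.31121492]
 [  0.         363.22131006 200.48929606]
 [  0.           0.           1.        ]] [ 0.06927004 -0.3929218   0.83718855] [[ 0.62836797 -0.77784842 -0.01027247]
 [-0.60675983 -0.48180849 -0.63222076]
 [ 0.48682256  0.4035002  -0.7747202 ]]
top [[461.39053665   0.         311.23182943]
 [  0.         461.39053665 192.88001559]
 [  0.           0.           1.        ]] [0.33446997 0.01070469 1.36156625] [[ 0.02392804 -0.99968601  0.0074384 ]
 [-0.98683289 -0.02480964 -0.15982903]
 [ 0.15996339 -0.00351607 -0.98711669]]
```

View pics/top0.png

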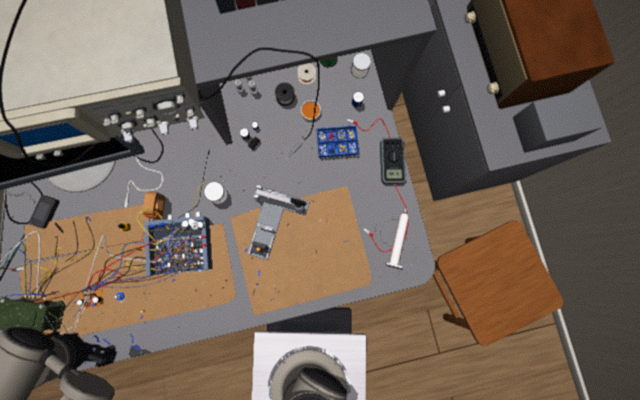

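View pics/scene0.png

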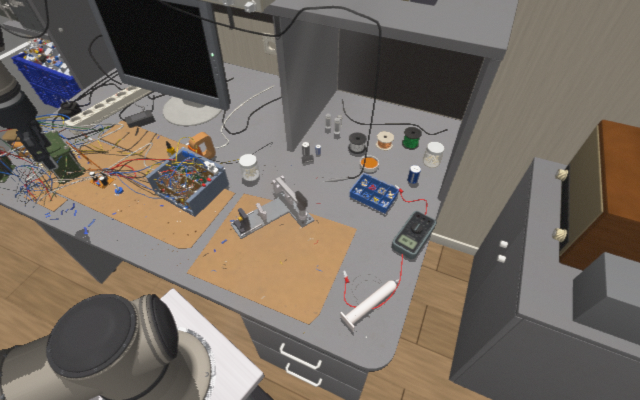

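The top view shows the cradle around (270,222), with its end stop at the lower left (258,250) and the clamp post at the right end (300,203). The syringe is near (398,240), nozzle up at (406,210) and flange at (395,266). The multimeter is at (394,160). I'll zoom in on these next.

```bash
cat > h.py <<'E'
import numpy as np,cv2
def load(n): return dict(np.load(f"pics/{n}.npz"))
def cam(c):
    R=cv2.Rodrigues(np.array(c["rvec"],float))[0];t=np.array(c["tvec"],float).ravel();return R,t
def depthpts(c):
    R,t=cam(c);K=c["K"];v,u=np.mgrid[:400,:640];z=c["z_map"].astype(float)
    P=np.stack([(u-K[0,2])/K[0,0]*z,(v-K[1,2])/K[1,1]*z,z],-1);return (P-t)@R   # world
def ray(c,uv,h):
    R,t=cam(c);K=c["K"];d=R.T@np.array([(uv[0]-K[0,2])/K[0,0],(uv[1]-K[1,2])/K[1,1],1]);o=-R.T@t
    return o+d*(h-o[2])/d[2]
def proj(c,P):
    R,t=cam(c);p=R@np.array(P)+t;p=c["K"]@p;return p[:2]/p[2]
E
python3 - <<'E'
from h import *
t,s=load("top0"),load("scene0")
a=cv2.resize(t["frame"][175:270,235:320],None,fx=6,fy=6,interpolation=cv2.INTER_CUBIC)
b=cv2.resize(s["frame"][165:245,225:320],None,fx=6,fy=6,interpolation=cv2.INTER_CUBIC)
im=np.zeros((600,800,3),np.uint8);
a=cv2.resize(a,(400,int(400*95/85)));b=cv2.resize(b,(400,int(400*80/95)))
im[:a.shape[0],:400]=a;im[:b.shape[0],400:]=b;cv2.imwrite("pics/z1.png",im[:460,:,::-1])
W=depthpts(t);z=W[...,2]
# syringe: white/bright with height
f=t["frame"].astype(int);
m=(f.min(-1)>150);m[:200]=0;m[275:]=0;m[:,:375]=0;m[:,420:]=0
n,l,st,ce=cv2.connectedComponentsWithStats(m.astype(np.uint8));i=1+np.argmax(st[1:,4]);print(st[i],ce[i])
v,u=np.nonzero(l==i);P=W[v,u];print("syr z",np.percentile(P[:,2],[5,50,95]))
Q=np.array([ray(t,(a,b),.018)[:2] for a,b in zip(u,v)]);c=Q.mean(0);d=np.linalg.svd(Q-c)[2][0];d*=np.sign(d[0])
pr=(Q-c)@d;wd=(Q-c)@[-d[1],d[0]];print(c,d,np.degrees(np.arctan2(d[1],d[0])),pr.min(),pr.max())
for k in np.arange(-.1,.1,.008):
    q=(abs(pr-k)<.004)
    if q.any():print(round(k,3),wd[q].min().round(4),wd[q].max().round(4))
print("depth at mid table",W[300,300],W[230,340])
# cradle
r=(slice(180,265),slice(240,312))
for h0,h1 in((.004,.016),(.035,.05),(.05,.072),(.08,.115)):
    mm=(z[r]>h0)&(z[r]<h1);A=W[r][mm];print(h0,h1,len(A),A.min(0) if len(A) else'',A.max(0) if len(A) else '',A.mean(0) if len(A) else '')
E
```

```text
[387 213  21  55 474] [398.41139241 240.7742616 ]
syr z [0.01402689 0.02402204 0.0295494 ]
[ 0.41788944 -0.25071734] [ 0.97650845 -0.21547911] -12.443636892281608 -0.07344312909437414 0.08379741348949965
-0.076 -0.023 0.018
-0.068 -0.0252 0.0192
-0.06 -0.0116 0.0126
-0.052 -0.0104 0.0132
-0.044 -0.0114 0.0129
-0.036 -0.0119 0.0119
-0.028 -0.0113 0.0125
-0.02 -0.0117 0.0121
-0.012 -0.0105 0.0127
-0.004 -0.0121 0.0117
0.004 -0.0119 0.0113
0.012 -0.0113 0.0119
0.02 -0.0117 0.0122
0.028 -0.0111 0.0106
0.036 -0.0121 0.0118
0.044 -0.0109 0.0114
0.052 -0.0119 0.0098
0.06 -0.0101 0.0116
0.068 -0.0118 0.0106
0.076 -0.0099 0.0112
0.084 -0.0081 0.0068
depth at mid table [0.24253155 0.03056086 0.01089372] [ 0.44576183 -0.08130389  0.00604018]
0.004 0.016 2948 [0.34024385 0.00160651 0.00400029] [0.59091368 0.21771816 0.01597982] [0.44880431 0.10732893 0.0080799 ]
0.035 0.05 57 [0.38279251 0.11292493 0.0353599 ] [0.56061113 0.16725615 0.04995356] [0.45144949 0.14437177 0.04352583]
0.05 0.072 297 [0.38011096 0.03428458 0.05000722] [0.56423998 0.16887882 0.07173692] [0.49974157 0.12130912 0.06450073]
0.08 0.115 80 [0.50616877 0.02265444 0.08193033] [0.52634638 0.06441881 0.10711985] [0.51493293 0.04252962 0.10013555]
```

View pics/z1.png

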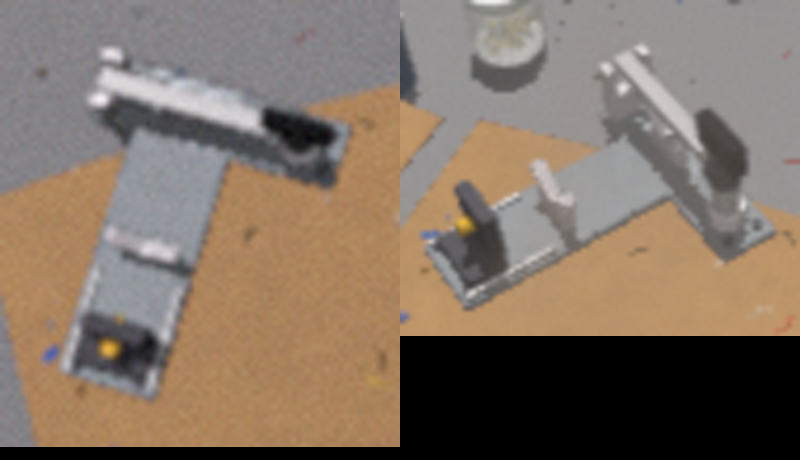

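The crops show the cradle clearly, with 4.7 px of zoom per top-image pixel:
- **Base:** rear corners at zoom (62,372) and (155,398), arm corners at (335,188) and (350,122).
- **Fork:** cheeks at (112,54) and (99,100).
- **Wing:** top centred at about (298,128).

Next I'll fit the cradle pose from these.

```bash
python3 - <<'E'
from h import *
t,s=load("top0"),load("scene0")
k=400/85
zt=lambda p:(p[0]/k+235-.4,p[1]/k+175-.4)
k2=400/95; zs=lambda p:((p[0]-400)/k2+225-.4,p[1]/k2+165-.4)
def fit(A,B):
    A,B=np.array(A),np.array(B);a=A-A.mean(0);b=B-B.mean(0)
    th=np.arctan2((a[:,0]*b[:,1]-a[:,1]*b[:,0]).sum(),(a*b).sum());R=np.array([[np.cos(th),-np.sin(th)],[np.sin(th),np.cos(th)]])
    T=B.mean(0)-R@A.mean(0);return th,T,(B-(A@R.T+T))*1e3
pt=[((62,372),(-.130,.032),.01),((155,398),(-.130,-.032),.01),((335,188),(.026,-.1),.01),((350,122),(.07,-.1),.01),((105.5,77),(.048,.05),.062),((298,128),(.048,-.072),.102)]
ps=[((468,308),(-.130,-.032),.01),((726,260),(.026,-.1),.01),((775,234),(.07,-.1),.01),((722,128),(.048,-.072),.102),((668,198),(.026,-.032),.01)]
for nm,c,zf,L in(("top",t,zt,pt),("scene",s,zs,ps)):
    th,T,r=fit([p[1] for p in L],[ray(c,zf(p[0]),p[2])[:2] for p in L]);print(nm,np.degrees(th),T,r.round(1).tolist())
# bar line (bright, top z .066) orientation in top: mask
W=depthpts(t)
# syringe in scene
f=s["frame"].astype(int);m=(f.min(-1)>150);m[:275]=0;m[330:]=0;m[:,:335]=0;m[:,402:]=0
n,l,st,ce=cv2.connectedComponentsWithStats(m.astype(np.uint8));i=1+np.argmax(st[1:,4]);v,u=np.nonzero(l==i)
Q=np.array([ray(s,(a,b),.018)[:2] for a,b in zip(u,v)]);c=Q.mean(0);d=np.linalg.svd(Q-c)[2][0];d*=np.sign(d[0]);pr=(Q-c)@d
print(c,d,np.degrees(np.arctan2(d[1],d[0])),pr.min(),pr.max(),st[i])
E
```

```text
top -14.617802119410285 [0.48768974 0.12445617] [[0.2, -2.5], [1.9, 1.5], [0.9, -0.8], [0.2, 2.0], [-0.0, 0.1], [-3.2, -0.4]]
scene -15.403017735896073 [0.48486699 0.1224969 ] [[1.7, -1.0], [1.9, 0.2], [-4.0, 0.1], [2.2, 1.3], [-1.7, -0.7]]
[ 0.41780219 -0.25153825] [ 0.97429064 -0.22529482] -13.020214998170774 -0.07439723484587339 0.09551851147752603 [340 278  59  50 739]
```

```bash
cat > g.py <<'E'
# usage: python3 g.py x y z yawdeg -> shares to reach TCP there, tool down, tool y at yaw
import sys,numpy as np
from rig import bot
from scipy.spatial.transform import Rotation as Ro
s=bot.state();R=np.array(s["tool_rot"]);p=np.array(s["tool_pos"])
x,y,z,w=map(float,sys.argv[1:5]);w=np.radians(w)
Y=np.array([np.cos(w),np.sin(w),0]);Z=np.array([0,0,-1.]);G=np.stack([np.cross(Y,Z),Y,Z],1)
d=R.T@(np.array([x,y,z])-p);r=Ro.from_matrix(R.T@G).as_rotvec()
print("t",round(s["clock"],2),"shift",(d/.2).round(4),"turn",(r/np.pi).round(4),"pos",p.round(4),"yaw",np.degrees(np.arctan2(R[1,1],R[0,1])).round(2),"q6",s["q"][5].round(2))
E
python3 -m handwheel '[[-1,-0.7,0,0,0,0,1],[-1,-0.7,0,0,0,0,1],[-1,-0.7,0,0,0,0,1],[-1,-0.7,0,0,0,0,1],[-1,-0.7,0,0,0,0,1],[-1,-0.7,0,0,0,0,1],[-1,-0.7,0,0,0,0,1]]'
python3 -m handwheel '[[-1,-0.7,0,0,0,0.05,1],[-1,-0.7,0,0,0,0.1,1],[-1,-0.7,0,0,0,0.15,1],[-1,-0.7,0,0,0,0.25,1],[-1,-0.7,0,0,0,0.25,1],[-1,-0.7,0,0,0,0.25,1],[-1,-0.7,0,0,0,0.25,1]]'
python3 g.py 0.514 0.042 0.22 -15
```

```text
clock: 0.68
tool_pos: [0.3048, 0.3076, 0.2215]
tool_rot: [[-0.957, 0.291, 0.001], [0.291, 0.957, -0.002], [-0.002, -0.002, -1.0]]
wrist_force: [0.9, 0.1, -0.3]
finger_gap: 0.0851
gripper_force: 0.0
clock: 1.27
tool_pos: [0.4567, 0.1161, 0.2213]
tool_rot: [[-0.465, 0.885, 0.001], [0.885, 0.465, -0.002], [-0.002, 0.0, -1.0]]
wrist_force: [0.3, -0.3, 0.1]
finger_gap: 0.0854
gripper_force: 0.0
t 1.27 shift [-0.4609  0.0811  0.0073] turn [0.0004 0.0006 0.2374] pos [0.4567 0.1161 0.2213] yaw 27.74 q6 -0.4
```

```bash
python3 -m handwheel '[[-0.2,0.04,0.01,0,0,0.04,1],[-0.46,0.08,0.01,0,0,0.08,1],[-0.46,0.08,0.01,0,0,0.12,1],[-0.46,0.08,0.01,0,0,0.16,1],[-0.46,0.08,0.01,0,0,0.2,1],[-0.46,0.08,0.01,0,0,0.238,1],[-0.46,0.08,0.01,0,0,0.238,1],[-0.46,0.08,0.01,0,0,0.238,1]]'
python3 - <<'E'
from rig import bot
from h import *
c=bot.capture("wrist");np.savez("pics/w1.npz",**c);cv2.imwrite("pics/w1.png",c["frame"][:,:,::-1])
R,t=cam(c);print(c["K"][0],-R.T@t,R[2])
W=depthpts(c);z=W[...,2];
for h0,h1 in((.09,.115),(.055,.075),(.035,.05)):
    m=(z>h0)&(z<h1);A=W[m];print(h0,len(A),A.mean(0),A.min(0),A.max(0))
m=((z>.093)&(z<.112)).astype(np.uint8)
n,l,st,ce=cv2.connectedComponentsWithStats(m)
for i in range(1,n):
    if st[i,4]>100:
        A=W[l==i];r=cv2.minAreaRect((A[:,:2]*1000).astype(np.float32));print(st[i],A.mean(0),r)
E
python3 g.py 0.514 0.042 0.22 -15
```

```text
clock: 1.93
tool_pos: [0.511, 0.0474, 0.2194]
tool_rot: [[0.246, 0.969, -0.001], [0.969, -0.246, 0.0], [-0.0, -0.001, -1.0]]
wrist_force: [-0.4, 0.6, -0.5]
finger_gap: 0.0857
gripper_force: 0.0
[338.60900436   0.         319.74963864] [0.5303898  0.12451914 0.37135383] [-0.07760084 -0.30003971 -0.9507651 ]
0.09 844 [0.55202618 0.039491   0.10066373] [0.50410881 0.00212594 0.09021145] [0.7651588  0.06566487 0.1075868 ]
0.055 3378 [0.50845574 0.11989311 0.06461114] [0.38429457 0.0029928  0.05501103] [0.7640088  0.17093456 0.07466991]
0.035 876 [0.5027557  0.09448245 0.04178954] [ 0.37841285 -0.24031767  0.03501102] [0.83042037 0.16814468 0.04999685]
[624 158  16  10 105] [0.76201606 0.00565375 0.09999214] ((761.9586181640625, 5.476070404052734), (5.305603504180908, 4.791687965393066), 68.32466125488281)
[319 162  14  52 705] [0.51475219 0.04515575 0.10120782] ((514.6404418945312, 44.02789306640625), (43.07551956176758, 11.166238784790039), 75.81419372558594)
t 1.98 shift [-0.0226  0.0212 -0.0025] turn [-0.0001 -0.      0.0044] pos [0.511  0.0474 0.2195] yaw -14.21 q6 0.19
```

View pics/w1.png

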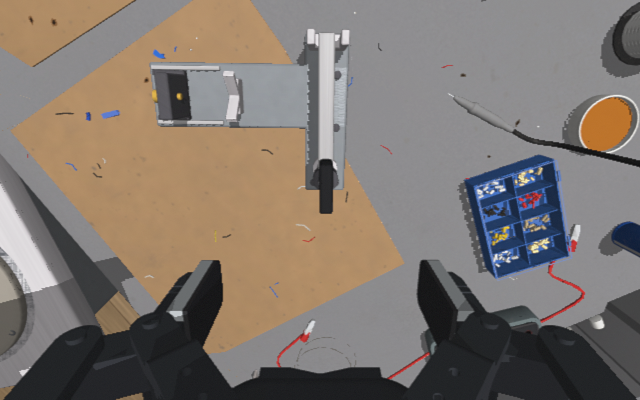

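The wrist view shows the wing at (326,187), the bar running up to the fork at (327,38), the saddle at (233,95), and the stop with its brass pin on the face at (180,97). The depth gives the wing as 43 × 11 mm at z 0.101, which matches the given sizes. I'll refine the cradle pose and the stop face, then descend.

```bash
python3 - <<'E'
from h import *
c=load("w1");W=depthpts(c);f=c["frame"].astype(int)
# base plate corners by rays at z=.01 and others
L=[((151,64),(-.130,.032),.01),((158,127),(-.130,-.032),.01),((306,189),(.026,-.1),.01),((346,188),(.07,-.1),.01)]
for p in L: print(p[1],ray(c,p[0],p[2])[:2].round(4))
# base mask by depth .006-.014 & bluish grey
z=W[...,2]
u0=np.array([.5146,.0440])
for th in(-14.2,-14.6):
    a=np.radians(th);R=np.array([[np.cos(a),-np.sin(a)],[np.sin(a),np.cos(a)]])
    o=u0-R@[.048,-.072];C=(W[...,:2]-o)@R
    print(th,o)
    for nm,reg in(("stop",(z>.05)&(z<.068)&(C[...,0]<-.055)&(C[...,0]>-.13)&(abs(C[...,1])<.04)),("bar",(z>.062)&(z<.07)&(C[...,0]>.02)&(C[...,0]<.08)&(C[...,1]>-.04)&(C[...,1]<.035)),("saddle1",(z>.02)&(z<.05)&(C[...,0]>-.055)&(C[...,0]<-.03)&(abs(C[...,1])<.03)),("fork",(z>.055)&(z<.068)&(C[...,1]>.04)&(C[...,1]<.06)&(C[...,0]>.02)&(C[...,0]<.08))):
        A=C[reg];print(nm,len(A),np.percentile(A,[2,50,98],0).round(4).tolist(),"z",np.percentile(z[reg],[50,98]).round(4), A[:,0].max().round(4))
    A=C[(z>.062)&(z<.07)&(abs(C[...,0]-.048)<.012)&(C[...,1]>-.04)&(C[...,1]<.035)];print("bar slope deg",np.degrees(np.polyfit(A[:,1],A[:,0],1)[0]))
E
python3 g.py 0.5146 0.0440 0.12 -14.4
```

```text
(-0.13, 0.032) [0.3718 0.1861]
(-0.13, -0.032) [0.3546 0.1267]
(0.026, -0.1) [0.4882 0.0227]
(0.07, -0.1) [0.5317 0.013 ]
-14.2 [0.48572875 0.12557482]
stop 927 [[-0.1072, -0.0175], [-0.0915, 0.0017], [-0.088, 0.02]] z [0.0633 0.0653] -0.0877
bar 1443 [[0.0414, -0.0383], [0.0482, -0.0007], [0.0548, 0.0339]] z [0.0656 0.0671] 0.0551
saddle1 658 [[-0.0456, -0.0207], [-0.0398, 0.0011], [-0.036, 0.0221]] z [0.0362 0.0454] -0.0357
fork 523 [[0.0323, 0.0404], [0.0481, 0.0473], [0.0665, 0.0542]] z [0.0632 0.0669] 0.0675
bar slope deg 0.18109130613177446
-14.6 [0.48629895 0.12577439]
stop 927 [[-0.1077, -0.0184], [-0.092, 0.0007], [-0.0886, 0.019]] z [0.0633 0.0653] -0.0882
bar 1443 [[0.0409, -0.0383], [0.0475, -0.0006], [0.0543, 0.0339]] z [0.0656 0.0671] 0.0547
saddle1 658 [[-0.0461, -0.0213], [-0.0403, 0.0005], [-0.0366, 0.0215]] z [0.0362 0.0454] -0.0363
fork 523 [[0.0315, 0.0404], [0.0473, 0.0474], [0.0657, 0.0543]] z [0.0632 0.0669] 0.0666
bar slope deg -0.20512452603742262
t 1.98 shift [-0.0121  0.0219  0.4975] turn [-0.0001 -0.      0.0011] pos [0.511  0.0474 0.2195] yaw -14.21 q6 0.19
```

```bash
python3 -m handwheel '[[-0.012,0.022,0.15,0,0,0,1],[-0.012,0.022,0.3,0,0,0,1],[-0.012,0.022,0.42,0,0,0,1],[-0.012,0.022,0.52,0,0,0,1],[-0.012,0.022,0.58,0,0,0,1],[-0.012,0.022,0.603,0,0,0,1],[-0.012,0.022,0.603,0,0,0,0.2],[-0.012,0.022,0.603,0,0,0,-0.3]]'
python3 -m handwheel '[[0,0,0,0,0,0,-0.6],[0,0,0,0,0,0,-1],[0,0,0,0,0,0,-1],[0,0,0,0,0,0,-1],[0,0,0,0,0,0,-1]]'
python3 g.py 0.5146 0.0440 0.099 -14.4
```

```text
clock: 2.65
tool_pos: [0.5152, 0.0439, 0.0996]
tool_rot: [[0.248, 0.969, 0.001], [0.969, -0.248, 0.0], [0.0, 0.001, -1.0]]
wrist_force: [1.3, 0.3, 1.1]
finger_gap: 0.0638
gripper_force: 0.0
clock: 3.07
tool_pos: [0.515, 0.0437, 0.0995]
tool_rot: [[0.249, 0.968, 0.001], [0.968, -0.249, 0.0], [0.0, 0.001, -1.0]]
wrist_force: [0.8, -0.4, -0.1]
finger_gap: 0.0008
gripper_force: 0.0
t 3.07 shift [ 0.0008 -0.0021  0.0023] turn [ 0.0002 -0.0001 -0.0002] pos [0.515  0.0437 0.0995] yaw -14.44 q6 0.19
```

```bash
python3 - <<'E'
from rig import bot
from h import *
s=bot.state();print(s["finger_gap"],s["gripper_force"])
c=bot.capture("wrist");np.savez("pics/w2.npz",**c)
s=bot.capture("scene");np.savez("pics/s2.npz",**s)
a=cv2.resize(s["frame"][140:260,215:355],None,fx=2.85,fy=2.85,interpolation=cv2.INTER_CUBIC)
im=np.zeros((400,800,3),np.uint8);im[:a.shape[0],:a.shape[1]]=a[:400]
im[:250,400:]=cv2.resize(c["frame"],(400,250));cv2.imwrite("pics/w2.png",im[...,::-1])
E
```

```text
0.0008417563188762671 0.0
```

View pics/w2.png

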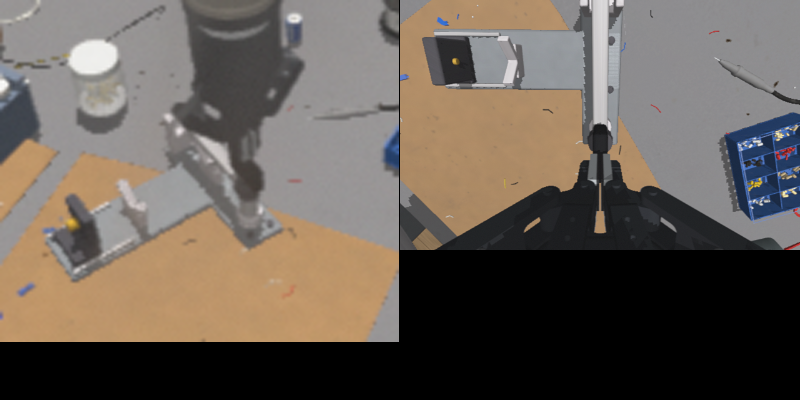

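The two crops show the fingers closed at (600,170) in the wrist view, just behind the wing at (600,140). I'll check the 3D positions from the depth map.

```bash
python3 - <<'E'
from h import *
c=load("w2");W=depthpts(c)
# column through center u=320: rows 180..330
for v in range(190,330,6): print(v,W[v,320].round(4),W[v,312].round(4),c["frame"][v,320])
s=load("s2");W=depthpts(s)
print("scene")
for v in range(180,215,3):
    u=int(215+246/2.85);print(v,W[v,u].round(4),s["frame"][v,u])
print("proj tip expected",proj(s,[.515,.0437,.0745]),"wing top",proj(s,[.5146,.044,.102]), proj(c := load("w2"),[.515,.0437,.0745]))
E
```

```text
190 [0.5205 0.0661 0.0659] [0.516  0.0672 0.0658] [196 193 194]
196 [0.5196 0.0625 0.0657] [0.515  0.0634 0.065 ] [124 123 123]
202 [0.5201 0.0645 0.0823] [0.5159 0.0652 0.0813] [25 28 29]
208 [0.5201 0.0646 0.0918] [0.5162 0.0655 0.0916] [29 30 31]
214 [0.5201 0.0648 0.1008] [0.5163 0.0652 0.0994] [32 32 35]
220 [0.5194 0.062  0.1012] [0.5157 0.063  0.1013] [41 42 44]
226 [0.5186 0.0588 0.1008] [0.515  0.0601 0.1017] [41 39 43]
232 [0.5179 0.0561 0.1016] [0.5143 0.0575 0.1026] [42 41 43]
238 [0.5172 0.0535 0.1025] [0.5133 0.054  0.1015] [41 42 44]
244 [0.5164 0.0501 0.1019] [0.5125 0.0508 0.1014] [29 29 30]
250 [0.5156 0.047  0.1019] [0.5143 0.0562 0.1188] [27 29 30]
256 [0.5147 0.0438 0.1019] [0.5142 0.0553 0.1227] [28 29 30]
262 [0.514  0.0408 0.1023] [0.5144 0.0555 0.1282] [28 27 30]
268 [0.5131 0.0372 0.1017] [0.5146 0.0557 0.1335] [30 29 31]
274 [0.5123 0.0343 0.1023] [0.5145 0.0552 0.1371] [28 27 30]
280 [0.5114 0.0307 0.1019] [0.5147 0.0556 0.142 ] [27 26 29]
286 [0.5105 0.0271 0.1016] [0.5148 0.0555 0.1459] [26 28 29]
292 [0.5095 0.0232 0.1009] [0.5142 0.0533 0.1461] [65 53 
[... 290 characters left out ...]
94  0.0035] [0.5131 0.0483 0.156 ] [175 139 103]
328 [ 0.4841 -0.0758  0.0031] [0.5125 0.046  0.1561] [176 140 104]
scene
180 [0.503  0.0269 0.1804] [73 70 70]
183 [0.5089 0.0334 0.1598] [73 68 67]
186 [0.5074 0.0328 0.1501] [78 75 73]
189 [0.5086 0.0348 0.1361] [106 105 102]
192 [0.507  0.0341 0.1263] [106 105 103]
195 [0.5049 0.0329 0.1171] [107 105 102]
198 [0.5074 0.0362 0.1001] [71 65 62]
201 [0.5072 0.0368 0.0873] [70 65 60]
204 [0.5053 0.036  0.077 ] [74 67 63]
207 [0.5036 0.0353 0.0662] [80 74 71]
210 [0.5024 0.0349 0.0545] [92 86 85]
213 [0.5054 0.0389 0.0346] [119 115 111]
proj tip expected [301.2249582  200.99439485] wing top [300.51162579 194.48271044] [320.44943955 233.0834464 ]
```

```bash
python3 - <<'E'
from h import *
c=load("w2");W=depthpts(c)
for v in(246,256,270,285,310): print(v,[(u,*(W[v,u,[0,2]]*1000).round(0)) for u in range(302,340,3)])
im=cv2.resize(c["frame"][190:360,240:400],None,fx=3.5,fy=3.5,interpolation=cv2.INTER_CUBIC);cv2.imwrite("pics/w2z.png",np.clip(im.astype(int)*2,0,255)[...,::-1])
E
```

```text
246 [(302, np.float64(490.0), np.float64(4.0)), (305, np.float64(511.0), np.float64(113.0)), (308, np.float64(512.0), np.float64(113.0)), (311, np.float64(514.0), np.float64(113.0)), (314, np.float64(515.0), np.float64(114.0)), (317, np.float64(516.0), np.float64(114.0)), (320, np.float64(516.0), np.float64(101.0)), (323, np.float64(519.0), np.float64(113.0)), (326, np.float64(520.0), np.float64(114.0)), (329, np.float64(522.0), np.float64(114.0)), (332, np.float64(523.0), np.float64(114.0)), (335, np.float64(516.0), np.float64(3.0)), (338, np.float64(518.0), np.float64(3.0))]
256 [(302, np.float64(509.0), np.float64(115.0)), (305, np.float64(511.0), np.float64(123.0)), (308, np.float64(513.0), np.float64(123.0)), (311, np.float64(514.0), np.float64(122.0)), (314, np.float64(515.0), np.float64(123.0)), (317, np.float64(516.0), np.float64(123.0)), (320, np.float64(515.0), np.float64(102.0)), (323, np.float64(519.0), np.float64(123.0)), (326, np.float64(520.0), np.float64(122.0)), (329, np.float64(521.0), np.float64(123.0)), (332, np.float64(522.0), np.float64(123.0)), (335, np.float64
[... 1259 characters left out ...]
(302, np.float64(512.0), np.float64(161.0)), (305, np.float64(513.0), np.float64(161.0)), (308, np.float64(514.0), np.float64(160.0)), (311, np.float64(515.0), np.float64(159.0)), (314, np.float64(514.0), np.float64(151.0)), (317, np.float64(514.0), np.float64(147.0)), (320, np.float64(489.0), np.float64(4.0)), (323, np.float64(516.0), np.float64(147.0)), (326, np.float64(518.0), np.float64(154.0)), (329, np.float64(521.0), np.float64(161.0)), (332, np.float64(522.0), np.float64(161.0)), (335, np.float64(522.0), np.float64(161.0)), (338, np.float64(523.0), np.float64(161.0))][ WARN:0@0.113] global loadsave.cpp:1063 imwrite_ Unsupported depth image for selected encoder is fallbacked to CV_8U.
```

View pics/w2z.png

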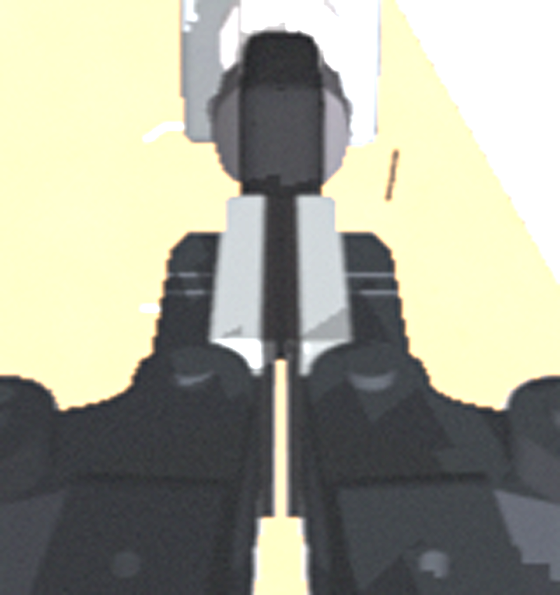

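The pads are closed above the wing: the light pad ends sit at z ≈ 0.11, while the state implies 0.075. I'll check this against the open-finger picture and the scene view.

```bash
python3 - <<'E'
from h import *
c=load("w1");W=depthpts(c);z=W[...,2]
for nm,(u0,u1) in(("left",(150,225)),("right",(415,480))):
    r=W[255:345,u0:u1].reshape(-1,3);r=r[r[:,2]>.15];i=np.argsort(r[:,2])[:40];print(nm,r[i].mean(0),r[:,2].min())
c=load("w2");W=depthpts(c);r=W[235:330,280:360].reshape(-1,3);r=r[r[:,2]>.104];print("w2 tips",np.percentile(r[:,2],[0,1,5]), r[np.argsort(r[:,2])[:30]].mean(0))
s=load("s2");W=depthpts(s);f=s["frame"]
for u in range(286,312,3):print(u,[(v,*(W[v,u]*1000).round(0).astype(int),f[v,u,0]) for v in range(188,206,3)])
E
```

```text
left [0.46908754 0.05791361 0.24285624] 0.24172728693150172
right [0.55199412 0.03682916 0.24280289] 0.24123649249695864
w2 tips [0.11254792 0.11485043 0.11893048] [0.51736337 0.0544149  0.11325992]
286 [(188, np.int64(531), np.int64(116), np.int64(62), np.uint8(187)), (191, np.int64(525), np.int64(110), np.int64(59), np.uint8(140)), (194, np.int64(532), np.int64(120), np.int64(32), np.uint8(149)), (197, np.int64(528), np.int64(117), np.int64(24), np.uint8(126)), (200, np.int64(528), np.int64(119), np.int64(9), np.uint8(109)), (203, np.int64(520), np.int64(112), np.int64(8), np.uint8(102))]
289 [(188, np.int64(474), np.int64(41), np.int64(166), np.uint8(88)), (191, np.int64(527), np.int64(100), np.int64(65), np.uint8(203)), (194, np.int64(519), np.int64(93), np.int64(64), np.uint8(145)), (197, np.int64(529), np.int64(105), np.int64(32), np.uint8(122)), (200, np.int64(526), np.int64(104), np.int64(22), np.uint8(128)), (203, np.int64(525), np.int64(104), np.int64(9), np.uint8(113))]
292 [(188, np.int64(482), np.int64(39), np.int64(161), np.uint8(69)), (191, np.int64(532), np.int64(93),
[... 1959 characters left out ...]
 np.int64(100), np.int64(-2), np.uint8(150)), (194, np.int64(591), np.int64(91), np.int64(-1), np.uint8(153)), (197, np.int64(583), np.int64(85), np.int64(-3), np.uint8(151)), (200, np.int64(573), np.int64(76), np.int64(-2), np.uint8(118)), (203, np.int64(512), np.int64(20), np.int64(87), np.uint8(105))]
310 [(188, np.int64(615), np.int64(100), np.int64(-2), np.uint8(151)), (191, np.int64(605), np.int64(91), np.int64(-1), np.uint8(153)), (194, np.int64(598), np.int64(85), np.int64(-3), np.uint8(152)), (197, np.int64(589), np.int64(78), np.int64(-4), np.uint8(152)), (200, np.int64(579), np.int64(70), np.int64(-2), np.uint8(152)), (203, np.int64(568), np.int64(60), np.int64(1), np.uint8(153))]
```

Both cameras agree that the real tool sits about 38 mm higher than the reported z, while x and y match. So reported z = true z − 0.038. I'll reopen, go down 38 mm, and grip.

```bash
python3 -m handwheel '[[0,-0.002,0,0,0,0,1],[0,-0.002,0,0,0,0,1],[0,-0.002,0,0,0,0,1],[0,-0.002,0.05,0,0,0,1],[0,-0.002,0.1,0,0,0,1],[0,-0.002,0.15,0,0,0,0.6],[0,-0.002,0.19,0,0,0,0.2],[0,-0.002,0.19,0,0,0,-0.3]]'
python3 -m handwheel '[[0,0,0,0,0,0,-0.6],[0,0,0,0,0,0,-0.8],[0,0,0,0,0,0,-1],[0,0,0,0,0,0,-1],[0,0,0,0,0,0,-1]]'
python3 g.py 0.5146 0.0440 0.061 -14.4
```

```text
clock: 3.83
tool_pos: [0.5129, 0.0439, 0.0587]
tool_rot: [[0.249, 0.968, -0.004], [0.968, -0.249, 0.0], [-0.001, -0.004, -1.0]]
wrist_force: [-0.9, -0.1, 0.1]
finger_gap: 0.0449
gripper_force: 0.0
clock: 4.25
tool_pos: [0.5151, 0.0438, 0.0615]
tool_rot: [[0.249, 0.968, 0.002], [0.968, -0.249, -0.0], [0.0, 0.002, -1.0]]
wrist_force: [1.9, -0.7, -0.5]
finger_gap: 0.011
gripper_force: 61.2
t 4.25 shift [ 0.0004 -0.0026  0.0025] turn [ 0.0005 -0.0001 -0.0002] pos [0.5151 0.0438 0.0615] yaw -14.44 q6 0.19
```

```bash
python3 -m handwheel '[[0,0,-0.015,0,0,0,-1],[0,0,-0.03,0,0,0,-1],[0,0,-0.045,0,0,0,-1],[0,0,-0.06,0,0,0,-1],[0,0,-0.075,0,0,0,-1],[0,0,-0.085,0,0,0,-1],[0,0,-0.085,0,0,0,-1]]'
python3 -m handwheel '[[0,0,0,0,0,0.02,-1],[0,0,0,0,0,0.05,-1],[0,0,0,0,0,0.08,-1],[0,0,0,0,0,0.11,-1],[0,0,0,0,0,0.14,-1],[0,0,0,0,0,0.17,-1],[0,0,0,0,0,0.2,-1],[0,0,0,0,0,0.2,-1]]'
python3 g.py 0.5151 0.0438 0.0785 -104.4
```

```text
clock: 4.83
tool_pos: [0.515, 0.0438, 0.0778]
tool_rot: [[0.25, 0.968, 0.001], [0.968, -0.25, 0.0], [0.0, 0.001, -1.0]]
wrist_force: [6.4, -1.6, -12.0]
finger_gap: 0.0113
gripper_force: 59.6
clock: 5.5
tool_pos: [0.5152, 0.0435, 0.0775]
tool_rot: [[0.774, 0.633, 0.001], [0.633, -0.774, -0.0], [0.001, 0.001, -1.0]]
wrist_force: [6.2, -1.9, -12.5]
finger_gap: 0.0113
gripper_force: 59.6
t 5.5 shift [ 0.0004 -0.0014 -0.0048] turn [ 2.000e-04 -4.000e-04  2.982e-01] pos [0.5152 0.0435 0.0775] yaw -50.73 q6 0.82
```

```bash
python3 -m handwheel '[[0,0,0,0,0,0.03,-1],[0,0,0,0,0,0.07,-1],[0,0,0,0,0,0.11,-1],[0,0,0,0,0,0.15,-1],[0,0,0,0,0,0.19,-1],[0,0,0,0,0,0.23,-1],[0,0,0,0,0,0.265,-1],[0,0,0,0,0,0.298,-1]]'
python3 -m handwheel '[[0,0,0,0,0,0,-1],[0,0,0.015,0,0,0,-1],[0,0,0.03,0,0,0,-1],[0,0,0.045,0,0,0,-1],[0,0,0.06,0,0,0,-1],[0,0,0.073,0,0,0,-1],[0,0,0.083,0,0,0,-1],[0,0,0.085,0,0,0,-1]]'
python3 g.py 0.5151 0.0438 0.0615 -104.4
```

```text
clock: 6.17
tool_pos: [0.5153, 0.0432, 0.0776]
tool_rot: [[0.969, -0.249, 0.002], [-0.249, -0.969, -0.001], [0.002, 0.001, -1.0]]
wrist_force: [7.4, -3.6, -11.5]
finger_gap: 0.0114
gripper_force: 59.6
clock: 6.83
tool_pos: [0.5155, 0.0432, 0.0615]
tool_rot: [[0.97, -0.243, 0.002], [-0.243, -0.97, -0.001], [0.002, 0.0, -1.0]]
wrist_force: [3.8, -3.5, -0.2]
finger_gap: 0.0109
gripper_force: 61.4
t 6.83 shift [-0.0025 -0.0026  0.0002] turn [ 0.0001 -0.0007  0.0018] pos [0.5155 0.0432 0.0615] yaw -104.08 q6 1.75
```

```bash
python3 -m handwheel '[[0,0,0,0,0,0,-0.5],[0,0,0,0,0,0,0],[0,0,0,0,0,0,0.5],[0,0,0,0,0,0,1],[0,0,-0.1,0,0,0,1],[0,0,-0.25,0,0,0,1],[0,0,-0.45,0,0,0,1],[0,0,-0.5,0,0,0,1]]'
python3 g.py 0.4228 -0.2522 0.16 -102.7
```

```text
clock: 7.5
tool_pos: [0.5167, 0.044, 0.1665]
tool_rot: [[0.97, -0.243, 0.008], [-0.243, -0.97, -0.0], [0.008, -0.002, -1.0]]
wrist_force: [1.8, -0.1, -0.3]
finger_gap: 0.0856
gripper_force: 0.0
t 7.5 shift [-0.0958  1.5507  0.0291] turn [-0.0005 -0.0025 -0.0076] pos [0.5167 0.044  0.1665] yaw -104.07 q6 1.75
```

```bash
python3 -m handwheel '[[-0.05,0.2,0,0,0,0,1],[-0.05,0.4,0,0,0,0,1],[-0.05,0.6,0,0,0,0,1],[-0.05,0.8,0,0,0,0,1],[-0.05,0.95,0,0,0,0,1],[-0.05,0.95,0,0,0,0,1]]'
python3 -m handwheel '[[-0.05,0.2,0,0,0,-0.007,1],[-0.05,0.4,0,0,0,-0.007,1],[-0.05,0.55,0,0,0,-0.007,1],[-0.05,0.6,0,0,0,-0.007,1],[-0.05,0.6,0,0,0,-0.007,1],[-0.05,0.6,0,0,0,-0.007,1]]'
python3 - <<'E'
from rig import bot
from h import *
c=bot.capture("wrist");np.savez("pics/w3.npz",**c)
c2=bot.capture("top");np.savez("pics/t3.npz",**c2)
im=np.zeros((400,800,3),np.uint8);im[:300,:480]=cv2.resize(c["frame"],(480,300))
im[:,480:]=cv2.resize(c2["frame"][170:270,235:315],(320,400),interpolation=cv2.INTER_CUBIC);cv2.imwrite("pics/w3.png",im[...,::-1])
W=depthpts(c);z=W[...,2];f=c["frame"].astype(int)
m=(f.min(-1)>140)&(z>.004)&(z<.045)&(W[...,1]<-.15)&(W[...,1]>-.36)&(W[...,0]<.56)
n,l,st,ce=cv2.connectedComponentsWithStats(m.astype(np.uint8));i=1+np.argmax(st[1:,4]);v,u=np.nonzero(l==i);print(st[i])
P=W[v,u];print("z pct",np.percentile(P[:,2],[2,50,98]))
c0=P[:,:2].mean(0);d=np.linalg.svd(P[:,:2]-c0,full_matrices=False)[2][0];d*=np.sign(d[0])
nn=np.array([-d[1],d[0]]);pr=(P[:,:2]-c0)@d;wd=(P[:,:2]-c0)@nn
print(c0,d,np.degrees(np.arctan2(d[1],d[0])),pr.min(),pr.max())
for k in np.arange(-.1,.1,.01):
    q=abs(pr-k)<.005
    if q.any():print(round(k,3),q.sum(),wd[q].min().round(4),wd[q].max().round(4),P[q,2].max().round(4))
E
python3 g.py 0.4228 -0.2522 0.16 -102.7
```

```text
clock: 8.0
tool_pos: [0.4574, -0.1424, 0.1612]
tool_rot: [[0.969, -0.248, 0.0], [-0.248, -0.969, -0.002], [0.0, 0.002, -1.0]]
wrist_force: [0.4, 0.6, -0.1]
finger_gap: 0.0851
gripper_force: 0.0
clock: 8.5
tool_pos: [0.4195, -0.2512, 0.1608]
tool_rot: [[0.975, -0.223, -0.0], [-0.223, -0.975, 0.001], [-0.001, -0.001, -1.0]]
wrist_force: [-0.7, 0.0, 0.4]
finger_gap: 0.085
gripper_force: 0.0
[ 297   65   49  193 4527]
z pct [0.01533792 0.02407093 0.02650623]
[ 0.42951796 -0.25350585] [ 0.97494192 -0.22245956] -12.853535976579776 -0.08604362492767086 0.08512497916994276
-0.09 30 -0.0106 0.0207 0.0262
-0.08 334 -0.0239 0.0218 0.0275
-0.07 180 -0.0086 0.0115 0.0271
-0.06 173 -0.0085 0.0074 0.0266
-0.05 180 -0.0085 0.0073 0.0272
-0.04 227 -0.0121 0.011 0.0267
-0.03 278 -0.0121 0.0121 0.027
-0.02 289 -0.0119 0.0119 0.0274
-0.01 292 -0.0118 0.0117 0.0268
-0.0 300 -0.0117 0.0116 0.0274
0.01 309 -0.0116 0.0125 0.0277
0.02 323 -0.0123 0.0125 0.027
0.03 344 -0.0122 0.0122 0.0272
0.04 358 -0.0121 0.012 0.0269
0.05 352 -0.0119 0.0119 0.0271
0.06 366 -0.0118 0.0128 0.027
0.07 118 -0.0092 0.0101 0.0247
0.08 70 -0.0017 0.0025 0.0167
0.09 4 -0.0017 0.0008 0.0158
t 8.6 shift [0.0165 0.0057 0.0047] turn [-0.0003  0.0002 -0.0003] pos [ 0.4198 -0.2504  0.1609] yaw -102.75 q6 1.1
```

View pics/w3.png

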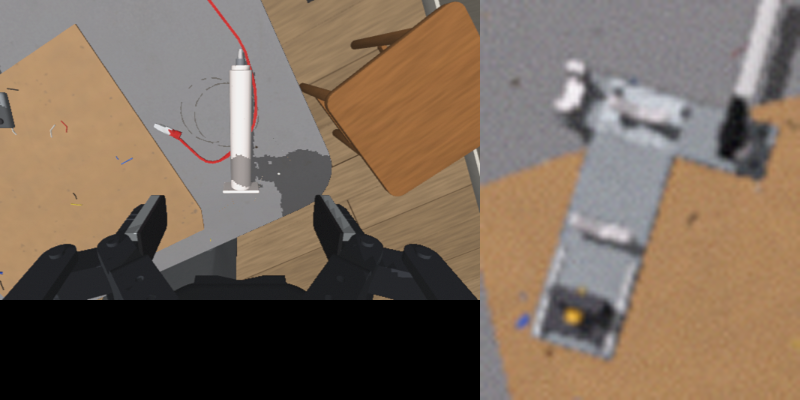

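The wrist view shows the syringe with its flange at (240,191) and nozzle at (240,52). The top crop shows the bar resting aside, pointing along cradle +x. The barrel top at z 0.027 and the 46 mm flange both fit the given sizes. Now I'll descend on the barrel.

```bash
python3 -m handwheel '[[0.024,0.004,0.15,0,0,0,1],[0.024,0.004,0.35,0,0,0,1],[0.024,0.004,0.5,0,0,0,1],[0.024,0.004,0.65,0,0,0,1],[0.024,0.004,0.76,0,0,0,1],[0.024,0.004,0.8,0,0,0,1],[0.024,0.004,0.82,0,0,0,1],[0.024,0.004,0.82,0,0,0,1]]'
python3 g.py 0.4245 -0.2525 -0.009 -102.8
```

```text
clock: 9.27
tool_pos: [0.4245, -0.253, -0.0029]
tool_rot: [[0.975, -0.221, -0.0], [-0.221, -0.975, 0.0], [-0.0, -0.0, -1.0]]
wrist_force: [0.3, -0.4, 0.3]
finger_gap: 0.0852
gripper_force: 0.0
t 9.27 shift [-0.0004 -0.0025  0.0305] turn [-0.0001  0.0001  0.0003] pos [ 0.4245 -0.253  -0.0029] yaw -102.75 q6 1.1
```

```bash
python3 -m handwheel '[[0,-0.002,0.024,0,0,0,0.4],[0,-0.002,0.024,0,0,0,0.2],[0,-0.002,0.024,0,0,0,0],[0,-0.002,0.024,0,0,0,-0.2],[0,-0.002,0.024,0,0,0,-0.4],[0,-0.002,0.024,0,0,0,-0.7],[0,-0.002,0.024,0,0,0,-1],[0,-0.002,0.024,0,0,0,-1]]'
python3 g.py 0.4245 -0.2525 -0.008 -102.8
```

```text
clock: 9.93
tool_pos: [0.4245, -0.2537, -0.0069]
tool_rot: [[0.975, -0.222, 0.001], [-0.222, -0.975, -0.001], [0.001, 0.0, -1.0]]
wrist_force: [-1.6, 1.4, 5.7]
finger_gap: 0.0239
gripper_force: 58.5
t 9.93 shift [-0.0012 -0.0058  0.0056] turn [ 0.0001 -0.0004 -0.0002] pos [ 0.4245 -0.2537 -0.0069] yaw -102.83 q6 1.1
```

```bash
python3 -m handwheel '[[0,0,-0.02,0,0,0,-1],[0,0,-0.06,0,0,0,-1],[0,0,-0.1,0,0,0,-1],[0,0,-0.15,0,0,0,-1],[0,0,-0.15,0,0,0,-1],[0,0,-0.15,0,0,0,-1]]'
python3 - <<'E'
from rig import bot
from h import *
c=bot.capture("wrist");np.savez("pics/w4.npz",**c);s=bot.capture("scene");np.savez("pics/s4.npz",**s)
W=depthpts(c);f=c["frame"].astype(int)
im=np.zeros((400,800,3),np.uint8);im[:300,:480]=cv2.resize(c["frame"],(480,300))
im[:320,480:]=cv2.resize(s["frame"][240:340,325:425],(320,320),interpolation=cv2.INTER_CUBIC);cv2.imwrite("pics/w4.png",im[...,::-1])
st=bot.state();p=np.array(st["tool_pos"]);R=np.array(st["tool_rot"]);print(st["clock"],p,st["wrist_force"],st["finger_gap"])
L=(W-p)@R # tool frame
m=(f.min(-1)>140)&(abs(L[...,1])<.03)&(L[...,0]>-.09)&(L[...,0]<.12)&(abs(L[...,2])<.07)
A=L[m];
for k in np.arange(-.085,.11,.01):
    q=abs(A[:,0]-k)<.005
    if q.sum()>3:print(round(k,3),q.sum(),A[q,1].min().round(4),A[q,1].max().round(4),"top z",np.percentile(A[q,2],[5,50]).round(4))
E
```

```text
clock: 10.43
tool_pos: [0.4246, -0.2538, 0.0232]
tool_rot: [[0.975, -0.222, 0.002], [-0.222, -0.975, -0.001], [0.002, 0.001, -1.0]]
wrist_force: [0.1, 0.4, -2.0]
finger_gap: 0.0236
gripper_force: 59.1
10.5333 [ 0.42409587 -0.25331744  0.02229482] [ 0.31013434 -0.04249959 -3.31236575] 0.02425199899324131
-0.085 120 -0.0234 0.0249 top z [0.0216 0.0223]
-0.075 123 -0.0237 -0.0166 top z [0.0214 0.0223]
-0.065 29 -0.0184 -0.0168 top z [0.0215 0.0224]
-0.045 217 -0.0127 0.0081 top z [-0.0335 -0.0314]
-0.035 809 -0.0126 0.0085 top z [-0.0336 -0.0321]
-0.025 726 -0.009 0.0086 top z [-0.0338 -0.0324]
-0.015 805 -0.03 0.0086 top z [-0.0338 -0.0324]
-0.005 1054 -0.0299 0.0089 top z [-0.0336 -0.0319]
0.005 1420 -0.03 0.0297 top z [-0.0337 -0.0313]
0.015 1797 -0.0299 0.03 top z [-0.0336 -0.0304]
0.025 1955 -0.03 0.03 top z [-0.0335 -0.0303]
0.035 2083 -0.03 0.03 top z [-0.0336 -0.0304]
0.045 2216 -0.03 0.03 top z [-0.0336 -0.0305]
0.055 2282 -0.0299 0.03 top z [-0.0336 -0.0307]
0.065 2745 -0.03 0.03 top z [-0.0336 -0.0296]
0.075 2255 -0.03 0.03 top z [-0.0307  0.0221]
0.085 2441 -0.0299 0.0299 top z [-0.0232  0.0224]
0.095 2559 -0.0299 0.03 top z [0.0213 0.0226]
0.105 2745 -0.03 0.03 top z [0.0214 0.0226]
```

View pics/w4.png

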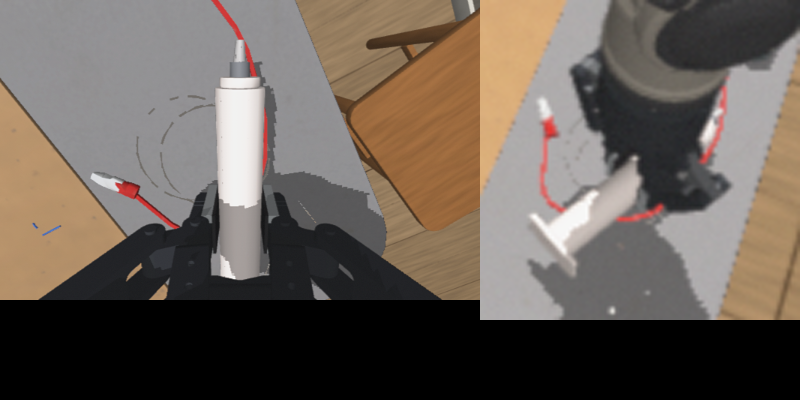

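The barrel is held level, with its axis at tool z −0.0206. The wrist view shows the front shoulder at (240,80) and the nozzle tip at (240,42). I'll measure its offset in the tool frame and work out the placement.

```bash
python3 - <<'E'
from h import *
from rig import bot
c=load("w4");W=depthpts(c);f=c["frame"].astype(int);p=np.array([.42435,-.2535,.0225])
a=np.radians(-102.83);Y=np.array([np.cos(a),np.sin(a),0]);Z=np.array([0,0,-1.]);R=np.stack([np.cross(Y,Z),Y,Z],1)
L=(W-p)@R
m=(abs(L[...,1])<.03)&(L[...,2]<-.012)&(L[...,2]>-.037)&(L[...,0]>.02)&(L[...,0]<.12)
A=L[m]
for k in np.arange(.022,.11,.004):
    q=abs(A[:,0]-k)<.002
    if q.sum()>3:print(round(k,3),q.sum(),A[q,1].min().round(4),A[q,1].max().round(4),A[q,2].min().round(4))
s=load("s4");W=depthpts(s);L=(W-p)@R;f=s["frame"].astype(int)
m=(f.min(-1)>130)&(L[...,2]<-.003)&(L[...,2]>-.04)&(L[...,0]<-.03)&(L[...,0]>-.1)&(abs(L[...,1])<.035);A=L[m]
print("flange",len(A),A.min(0),A.max(0))
for k in np.arange(-.09,-.06,.004):
    q=abs(A[:,0]-k)<.002
    if q.sum()>1:print(round(k,3),q.sum(),A[q,1].min().round(4),A[q,1].max().round(4),A[q,2].min().round(4))
E
python3 g.py 0.4245 -0.2525 0.10 -104.4
```

```text
0.022 552 -0.0122 0.0121 -0.0345
0.026 557 -0.013 0.0121 -0.0342
0.03 577 -0.0129 0.0127 -0.0344
0.034 593 -0.0123 0.0124 -0.0348
0.038 618 -0.0122 0.0121 -0.0348
0.042 624 -0.0129 0.012 -0.0346
0.046 653 -0.0126 0.0128 -0.035
0.05 670 -0.0123 0.0123 -0.0346
0.054 689 -0.0129 0.012 -0.0348
0.058 708 -0.0129 0.0128 -0.0343
0.062 734 -0.0123 0.0124 -0.0343
0.066 757 -0.0122 0.0121 -0.0346
0.07 717 -0.0125 0.0124 -0.0339
0.074 481 -0.0105 0.0105 -0.0316
0.078 303 -0.0052 0.0046 -0.027
0.082 209 -0.0051 0.0045 -0.0264
0.086 173 -0.0029 0.0026 -0.0241
0.09 98 -0.0025 0.0019 -0.0238
flange 322 [-0.08259674 -0.02126136 -0.0348563 ] [-0.03033293  0.02365509 -0.00732889]
-0.082 79 -0.0213 0.0237 -0.0337
-0.078 21 -0.0191 0.0233 -0.0349
-0.074 21 -0.0105 0.0136 -0.0345
-0.07 20 -0.0093 0.0135 -0.0335
-0.066 17 -0.0102 0.013 -0.0326
-0.062 22 -0.0105 0.0143 -0.0332
t 10.53 shift [ 0.0011 -0.0045 -0.3885] turn [-0.      0.      0.0088] pos [ 0.4241 -0.2533  0.0223] yaw -102.82 q6 1.1
```

```bash
python3 -m handwheel '[[0,0,-0.1,0,0,0,-1],[0,0,-0.22,0,0,0,-1],[0,0,-0.34,0,0,0,-1],[0,0,-0.44,0,0,0.003,-1],[0,0,-0.51,0,0,0.006,-1],[0,0,-0.51,0,0,0.009,-1],[0,0,-0.51,0,0,0.009,-1]]'
python3 g.py 0.4900 0.1252 0.125 -104.4
```

```text
clock: 11.12
tool_pos: [0.4241, -0.2534, 0.1241]
tool_rot: [[0.968, -0.25, 0.0], [-0.25, -0.968, -0.0], [0.0, 0.0, -1.0]]
wrist_force: [0.3, 0.3, -2.6]
finger_gap: 0.0236
gripper_force: 59.3
t 11.12 shift [-0.1542 -1.9151 -0.0049] turn [ 0.     -0.0001 -0.0004] pos [ 0.4241 -0.2534  0.1241] yaw -104.47 q6 1.13
```

```bash
python3 -m handwheel '[[-0.01,-0.08,0,0,0,0,-1],[-0.02,-0.22,0,0,0,0,-1],[-0.03,-0.38,0,0,0,0,-1],[-0.05,-0.54,0,0,0,0,-1],[-0.06,-0.7,0,0,0,0,-1],[-0.07,-0.84,0,0,0,0,-1],[-0.077,-0.94,0,0,0,0,-1],[-0.077,-0.96,0,0,0,0,-1]]'
python3 -m handwheel '[[-0.01,-0.15,0,0,0,0,-1],[-0.02,-0.3,0,0,0,0,-1],[-0.03,-0.46,0,0,0,0,-1],[-0.05,-0.62,0,0,0,0,-1],[-0.06,-0.76,0,0,0,0,-1],[-0.07,-0.88,0,0,0,0,-1],[-0.077,-0.95,0,0,0,0,-1],[-0.077,-0.955,0,0,0,0,-1]]'
python3 - <<'E'
from rig import bot
from h import *
c=bot.capture("wrist");np.savez("pics/w5.npz",**c);c2=bot.capture("scene");np.savez("pics/s5.npz",**c2)
im=np.zeros((400,800,3),np.uint8);im[:300,:480]=cv2.resize(c["frame"],(480,300))
im[:320,480:]=cv2.resize(c2["frame"][150:270,210:330],(320,320),interpolation=cv2.INTER_CUBIC);cv2.imwrite("pics/w5.png",im[...,::-1])
E
python3 g.py 0.4900 0.1252 0.125 -104.4
```

```text
clock: 11.78
tool_pos: [0.4561, -0.0605, 0.1225]
tool_rot: [[0.969, -0.247, -0.003], [-0.247, -0.969, 0.002], [-0.004, -0.001, -1.0]]
wrist_force: [-0.9, 0.3, -2.9]
finger_gap: 0.0239
gripper_force: 59.5
clock: 12.45
tool_pos: [0.4895, 0.1269, 0.1228]
tool_rot: [[0.969, -0.247, -0.002], [-0.247, -0.969, 0.0], [-0.002, 0.0, -1.0]]
wrist_force: [-0.4, -1.4, -3.0]
finger_gap: 0.0237
gripper_force: 59.7
t 12.55 shift [ 0.003  -0.0028 -0.01  ] turn [0.0004 0.0007 0.0001] pos [0.4893 0.1248 0.123 ] yaw -104.38 q6 1.92
```

View pics/w5.png

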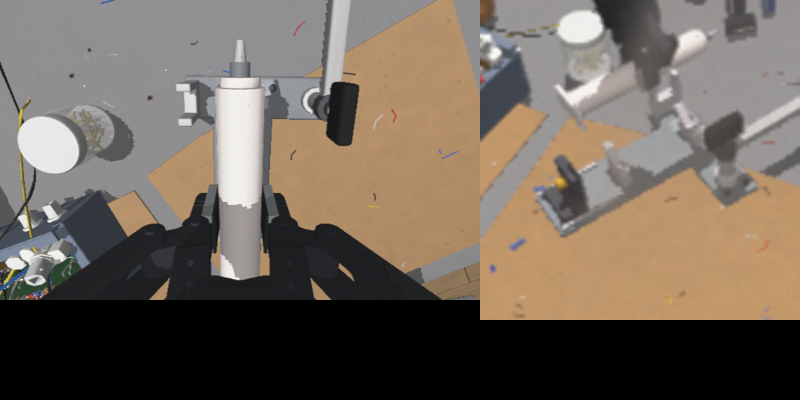

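The wrist view shows the barrel over the cradle, with the fork at (187,103), the wing at (343,113), and the jar well to the left at (55,145). I'll measure the fork and wing against the tool.

```bash
python3 - <<'E'
from h import *
c=load("w5");W=depthpts(c);p=np.array([.4893,.1248,.123])
a=np.radians(-104.38);Y=np.array([np.cos(a),np.sin(a),0]);Z=np.array([0,0,-1.]);R=np.stack([np.cross(Y,Z),Y,Z],1)
d=W-p;x=d@R[:,0];y=d@R[:,1];z=W[...,2]
def rep(n,m):
    A=np.stack([x[m],y[m],z[m]],1);q=np.percentile(A,[1,50,99],0).round(4);print(n,m.sum(),q.tolist(),"mid",((q[0]+q[2])/2).round(4))
rep("wing",(z>.097)&(z<.106)&(y>.04)&(y<.1)&(x>0)&(x<.1))
rep("fork",(z>.059)&(z<.066)&(y<-.03)&(y>-.07)&(x>0)&(x<.1))
rep("bar",(z>.063)&(z<.069)&(y>.05)&(y<.1)&(x>.08)&(x<.15))
rep("jar",(z>.06)&(z<.075)&(y<-.08)&(y>-.25))
m=(z>.063)&(z<.069)&(y>.05)&(y<.1)&(x>.08)&(x<.15);print(np.degrees(np.polyfit(x[m],y[m],1)[0]))
m=(z>.13)&(z<.18)&(abs(y)<.02)&(x>.02)&(x<.065);rep("barrel",m)
# base cross arm edges z~.01, far edge y
m=(z>.005)&(z<.014)&(x>.03)&(x<.06)&(y<-.03)&(y>-.075);rep("arm",m)
E
```

```text
wing 1981 [[0.0239, 0.0661, 0.0974], [0.0464, 0.0709, 0.1014], [0.0664, 0.0774, 0.1031]] mid [0.0452 0.0718 0.1003]
fork 428 [[0.0286, -0.0551, 0.0594], [0.0574, -0.0492, 0.0616], [0.0639, -0.0434, 0.0633]] mid [ 0.0462 -0.0492  0.0614]
bar 2087 [[0.0804, 0.0649, 0.0634], [0.1029, 0.0714, 0.0656], [0.1233, 0.0786, 0.0674]] mid [0.1018 0.0718 0.0654]
jar 8974 [[-0.1541, -0.2402, 0.0603], [-0.0012, -0.1685, 0.0667], [0.0367, -0.1413, 0.0743]] mid [-0.0587 -0.1908  0.0673]
-0.25425368758383654
barrel 7198 [[0.0205, -0.0144, 0.1464], [0.0443, -0.0026, 0.1535], [0.0646, 0.0096, 0.156]] mid [ 0.0426 -0.0024  0.1512]
arm 716 [[0.0305, -0.0436, 0.0082], [0.0453, -0.0371, 0.0098], [0.0596, -0.0301, 0.0131]] mid [ 0.045  -0.0368  0.0106]
```

```bash
python3 -m handwheel '[[0,0,0.08,0,0,0,-1],[0,0,0.18,0,0,0,-1],[0,0,0.28,0,0,0,-1],[0,0,0.36,0,0,0,-1],[0,0,0.41,0,0,0,-1],[0,0,0.44,0,0,0,-1],[0,0,0.44,0,0,0,-1],[0,0,0.44,0,0,0,-1]]'
python3 -m handwheel '[[0,0,0.01,0,0,0,-1],[0,0,0.018,0,0,0,-1],[0,0,0.026,0,0,0,-1],[0,0,0.034,0,0,0,-1],[0,0,0.038,0,0,0,-1],[0,0,0.038,0,0,0,-1],[0,0,0.038,0,0,0,-1]]'
python3 g.py 0.4893 0.1248 0.0244 -104.4
```

```text
clock: 13.22
tool_pos: [0.4902, 0.1247, 0.0365]
tool_rot: [[0.968, -0.25, 0.0], [-0.25, -0.968, 0.0], [0.0, -0.0, -1.0]]
wrist_force: [0.6, -0.5, -2.6]
finger_gap: 0.0239
gripper_force: 59.8
clock: 13.8
tool_pos: [0.4899, 0.1252, 0.0287]
tool_rot: [[0.968, -0.249, 0.0], [-0.249, -0.968, 0.0], [0.0, -0.0, -1.0]]
wrist_force: [-0.4, -0.2, -2.9]
finger_gap: 0.0243
gripper_force: 59.8
t 13.8 shift [-0.0023  0.0029  0.0215] turn [-0.     -0.     -0.0002] pos [0.4899 0.1252 0.0287] yaw -104.44 q6 1.92
```

```bash
python3 -m handwheel '[[0,0,0.005,0,0,0,-1],[0,0,0.01,0,0,0,-1],[0,0,0.013,0,0,0,-1],[0,0,0.013,0,0,0,-1]]' | grep -E "pos|force"
python3 -m handwheel '[[0,0,0.003,0,0,0,-1],[0,0,0.006,0,0,0,-1],[0,0,0.006,0,0,0,-1]]' | grep -E "pos|force"
```

```text
tool_pos: [0.4899, 0.1251, 0.0261]
wrist_force: [-0.5, -0.1, -2.0]
gripper_force: 59.8
tool_pos: [0.4899, 0.125, 0.0255]
wrist_force: [-2.9, -1.5, 4.9]
gripper_force: 60.8
```

```bash
python3 -m handwheel '[[-0.005,0,-0.001,0,0,0,-1],[-0.01,0,-0.001,0,0,0,-1],[-0.015,0,-0.001,0,0,0,-1],[-0.02,0,-0.001,0,0,0,-1],[-0.025,0,-0.001,0,0,0,-1],[-0.03,0,-0.001,0,0,0,-1],[-0.035,0,-0.001,0,0,0,-1],[-0.035,0,-0.001,0,0,0,-1]]' | grep -E "pos|force"
python3 -c "
from rig import bot;import numpy as np
s=bot.state();R=np.array(s['tool_rot']);print((R.T@s['wrist_force']).round(2),(R.T@s['ft_torque']).round(3),np.array(s['tool_pos']).round(5))"
python3 - <<'E'
from rig import bot
from h import *
c=bot.capture("scene");np.savez("pics/s6.npz",**c);t=bot.capture("top")
im=np.zeros((480,800,3),np.uint8);im[:,:480]=cv2.resize(c["frame"][175:235,215:275],(480,480),interpolation=cv2.INTER_CUBIC)
im[:320,480:]=cv2.resize(t["frame"][205:265,235:295],(320,320),interpolation=cv2.INTER_CUBIC);cv2.imwrite("pics/s6.png",im[...,::-1])
E
```

```text
tool_pos: [0.4838, 0.1266, 0.0255]
wrist_force: [1.3, -4.5, 1.1]
gripper_force: 60.3
[ 2.4   3.99 -1.11] [-0.657  0.518  0.085] [0.48384 0.12661 0.02547]
```

View pics/s6.png

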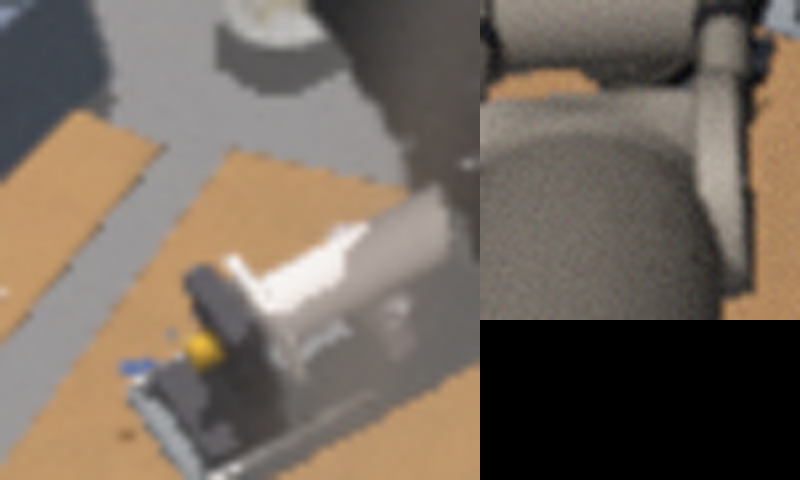

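```bash
cat > chk.py <<'E'
import sys,numpy as np
from rig import bot
s=bot.state();R=np.array(s['tool_rot']);f=R.T@s['wrist_force'];x=-(R[:,0]@np.array(s['tool_pos']))
print(round(s['clock'],2),f.round(2),"back mm",(x*1e3).round(2));sys.exit(f[0]>float(sys.argv[1]))
E
python3 chk.py 9
python3 -m handwheel '[[-0.0025,0,0,0,0,0,-1],[-0.005,0,0,0,0,0,-1],[-0.005,0,0,0,0,0,-1]]' >/dev/null; python3 chk.py 4.5 &&
python3 -m handwheel '[[-0.0025,0,0,0,0,0,-1],[-0.005,0,0,0,0,0,-1],[-0.005,0,0,0,0,0,-1]]' >/dev/null; python3 chk.py 4.5 &&
python3 -m handwheel '[[-0.0025,0,0,0,0,0,-1],[-0.0025,0,0,0,0,0,-1]]' >/dev/null; python3 chk.py 4.5 &&
python3 -m handwheel '[[-0.0025,0,0,0,0,0,-1],[-0.0025,0,0,0,0,0,-1]]' >/dev/null; python3 chk.py 4.5
```

```text
15.15 [ 2.77  4.01 -3.9 ] back mm -437.05
15.4 [ 2.35  4.86 -2.25] back mm -436.17
15.4 [ 2.35  4.86 -2.25] back mm -436.17
15.4 [ 2.35  4.86 -2.25] back mm -436.17
15.4 [ 2.35  4.86 -2.25] back mm -436.17False
False
False
False
False
```

```bash
sed -i 's/sys.exit(f\[0\]>float(sys.argv\[1\]))/sys.exit(int(f[0]>float(sys.argv[1])))/' chk.py
python3 -m handwheel '[[-0.0025,0,0,0,0,0,-1],[-0.0025,0,0,0,0,0,-1]]' >/dev/null && python3 chk.py 4.5 &&
python3 -m handwheel '[[-0.0025,0,0,0,0,0,-1],[-0.0025,0,0,0,0,0,-1]]' >/dev/null && python3 chk.py 4.5 &&
python3 -m handwheel '[[-0.0025,0,0,0,0,0,-1],[-0.0025,0,0,0,0,0,-1]]' >/dev/null && python3 chk.py 4.5 &&
python3 -m handwheel '[[-0.0025,0,0,0,0,0,-1],[-0.0025,0,0,0,0,0,-1]]' >/dev/null && python3 chk.py 4.5
```

```text
15.57 [ 3.26  4.41 -2.07] back mm -435.65
15.73 [ 3.82  4.25 -2.72] back mm -435.15
15.9 [ 2.45  5.11 -2.08] back mm -434.65
16.07 [ 3.62  3.62 -2.16] back mm -434.15
```

```bash

python3 -m handwheel '[[-0.0015,0,0,0,0,0,-1],[-0.0015,0,0,0,0,0,-1]]' >/dev/null && python3 chk.py 4.8 &&
python3 -m handwheel '[[-0.0015,0,0,0,0,0,-1],[-0.0015,0,0,0,0,0,-1]]' >/dev/null && python3 chk.py 4.8 &&
python3 -m handwheel '[[-0.0015,0,0,0,0,0,-1],[-0.0015,0,0,0,0,0,-1]]' >/dev/null && python3 chk.py 4.8 &&
python3 -m handwheel '[[-0.0015,0,0,0,0,0,-1],[-0.0015,0,0,0,0,0,-1]]' >/dev/null && python3 chk.py 4.8 &&
python3 -m handwheel '[[-0.0015,0,0,0,0,0,-1],[-0.0015,0,0,0,0,0,-1]]' >/dev/null && python3 chk.py 4.8 &&
python3 -m handwheel '[[-0.0015,0,0,0,0,0,-1],[-0.0015,0,0,0,0,0,-1]]' >/dev/null && python3 chk.py 4.8
```

```text
16.23 [ 2.87  4.59 -2.04] back mm -433.89
16.4 [ 3.31  4.53 -3.45] back mm -433.6
16.57 [ 3.76  4.28 -3.  ] back mm -433.3
16.73 [ 3.42  3.9  -2.04] back mm -432.97
16.9 [ 4.46  4.73 -2.35] back mm -432.69
17.07 [ 3.28  4.56 -1.79] back mm -432.38
```

```bash

python3 -m handwheel '[[-0.0015,0,0,0,0,0,-1],[-0.0015,0,0,0,0,0,-1]]' >/dev/null && python3 chk.py 4.8 &&
python3 -m handwheel '[[-0.0015,0,0,0,0,0,-1],[-0.0015,0,0,0,0,0,-1]]' >/dev/null && python3 chk.py 4.8 &&
python3 -m handwheel '[[-0.0015,0,0,0,0,0,-1],[-0.0015,0,0,0,0,0,-1]]' >/dev/null && python3 chk.py 4.8 &&
python3 -m handwheel '[[-0.0015,0,0,0,0,0,-1],[-0.0015,0,0,0,0,0,-1]]' >/dev/null && python3 chk.py 4.8 &&
python3 -m handwheel '[[-0.0015,0,0,0,0,0,-1],[-0.0015,0,0,0,0,0,-1]]' >/dev/null && python3 chk.py 4.8
python3 - <<'E'
from rig import bot
from h import *
c=bot.capture("scene");np.savez("pics/s7.npz",**c)
W=depthpts(c);a=np.radians(-14.4);R=np.array([[np.cos(a),-np.sin(a)],[np.sin(a),np.cos(a)]])
C=(W[...,:2]-[.4868,.1259])@R;z=W[...,2];f=c["frame"].astype(int)
# stop vs flange pixel profile along x at z ~.055-.062 near side
g=f.min(-1)
m=(C[...,0]>-.12)&(C[...,0]<-.06)&(abs(C[...,1])<.03)&(z>.045)&(z<.07)
for k in np.arange(-.115,-.06,.004):
    q=m&(abs(C[...,0]-k)<.002);print(round(k,3),q.sum(),g[q].mean().round(0) if q.any() else '',z[q].max().round(3) if q.any() else '')
E
```

```text
17.23 [ 2.99  4.27 -2.6 ] back mm -432.09
17.4 [ 4.5   4.59 -0.86] back mm -432.04
17.57 [ 4.14  4.21 -0.72] back mm -432.04
17.73 [ 6.01  4.5  -0.22] back mm -432.04
-0.115 0  
-0.111 6 65.0 0.051
-0.107 4 64.0 0.051
-0.103 23 65.0 0.066
-0.099 21 82.0 0.064
-0.095 23 89.0 0.065
-0.091 18 129.0 0.064
-0.087 17 177.0 0.057
-0.083 10 203.0 0.057
-0.079 11 205.0 0.057
-0.075 10 205.0 0.058
-0.071 12 205.0 0.057
-0.067 12 198.0 0.057
-0.063 12 195.0 0.055
```

The flange has hit the stop: the position holds at −432.04 mm while the force rises by only ~2.7 N, below the 8 N slip. I'll relieve the push, let go so the barrel settles in the Vs, then regrip centred and feel for contact again.

```bash

python3 -m handwheel '[[0.002,0,-0.001,0,0,0,-1],[0.003,0,-0.001,0,0,0,-1]]' >/dev/null; python3 chk.py 9
python3 -m handwheel '[[0,0,0,0,0,0,-0.3],[0,0.001,0,0,0,0,-0.2],[0,0.002,0,0,0,0,-0.2],[0,0.002,0,0,0,0,-0.2]]'|grep -E "gap|force|pos"; python3 chk.py 9
python3 -m handwheel '[[0,0,0,0,0,0,-0.5],[0,0,0,0,0,0,-1],[0,0,0,0,0,0,-1],[0,0,0,0,0,0,-1]]'|grep -E "gap|force|pos"; python3 chk.py 9
```

```text
17.95 [ 3.64  3.53 -0.85] back mm -431.98
tool_pos: [0.4773, 0.1281, 0.0251]
wrist_force: [-0.1, -0.5, -0.1]
finger_gap: 0.034
gripper_force: 0.0
18.28 [0.05 0.51 0.12] back mm -430.31
tool_pos: [0.4774, 0.1279, 0.0254]
wrist_force: [-2.5, -1.3, 4.4]
finger_gap: 0.0238
gripper_force: 58.7
18.62 [-2.12  1.85 -4.44] back mm -430.44
```

```bash

python3 -m handwheel '[[-0.0015,0,0,0,0,0,-1],[-0.0015,0,0,0,0,0,-1]]' >/dev/null && python3 chk.py 4 &&
python3 -m handwheel '[[-0.0015,0,0,0,0,0,-1],[-0.0015,0,0,0,0,0,-1]]' >/dev/null && python3 chk.py 4 &&
python3 -m handwheel '[[-0.0015,0,0,0,0,0,-1],[-0.0015,0,0,0,0,0,-1]]' >/dev/null && python3 chk.py 4 &&
python3 -m handwheel '[[-0.0015,0,0,0,0,0,-1],[-0.0015,0,0,0,0,0,-1]]' >/dev/null && python3 chk.py 4
```

```text
18.78 [-2.01  2.56 -4.83] back mm -430.47
18.95 [-0.27  2.67 -4.42] back mm -430.46
19.12 [ 1.4   3.21 -4.97] back mm -430.44
19.28 [ 2.54  3.93 -2.25] back mm -430.45
```

```bash

python3 -m handwheel '[[-0.0015,0,-0.001,0,0,0,-1],[-0.0015,0,-0.001,0,0,0,-1]]' >/dev/null && python3 chk.py 5.5 &&
python3 -m handwheel '[[-0.0015,0,0,0,0,0,-1],[-0.0015,0,0,0,0,0,-1]]' >/dev/null && python3 chk.py 5.5 &&
python3 -m handwheel '[[-0.0015,0,0,0,0,0,-1],[-0.0015,0,0,0,0,0,-1]]' >/dev/null && python3 chk.py 5.5 &&
python3 -m handwheel '[[-0.0015,0,0,0,0,0,-1],[-0.0015,0,0,0,0,0,-1]]' >/dev/null && python3 chk.py 5.5
```

```text
19.45 [ 3.95  3.75 -0.97] back mm -430.05
19.62 [ 4.77  4.5  -0.73] back mm -430.03
19.78 [5.54 3.92 0.39] back mm -430.02
```

```bash

python3 -m handwheel '[[0.002,0,0,0,0,0,-1],[0.004,0,0,0,0,0,-1],[0.004,0,0,0,0,0,-1]]' >/dev/null; python3 chk.py 9
python3 -m handwheel '[[0,0,0,0,0,0,0],[0,0,0,0,0,0,0.2],[0,0,0,0,0,0,0.2],[0,0,0,0,0,0,0.2],[0,0,0,0,0,0,0.2]]' >/dev/null; python3 chk.py 9
python3 -m handwheel '[[0,0,-0.08,0,0,0,0.2],[0,0,-0.2,0,0,0,0.2],[0,0,-0.35,0,0,0,0.4],[0,0,-0.55,0,0,0,1],[0,0,-0.6,0,0,0,1],[0,0,-0.6,0,0,0,1]]'|grep -E "pos|force|gap"
python3 g.py 0.5152 0.0435 0.145 -104.4
```

```text
20.03 [ 3.1   3.51 -1.52] back mm -429.95
20.45 [-0.13 -0.08  0.64] back mm -429.07
tool_pos: [0.4784, 0.1286, 0.1489]
wrist_force: [0.5, -0.8, -0.6]
finger_gap: 0.0857
gripper_force: 0.0
t 20.95 shift [0.284  0.3664 0.0203] turn [-0.0009 -0.0021 -0.0002] pos [0.4784 0.1286 0.1489] yaw -104.44 q6 1.93
```

```bash

python3 -m handwheel '[[0.1,0.12,0,0,0,0,1],[0.2,0.25,0,0,0,0,1],[0.28,0.36,0,0,0,0,1],[0.284,0.366,0,0,0,0,1],[0.284,0.366,0,0,0,0,1]]'|grep -E "pos|force|gap"
python3 - <<'E'
from rig import bot
from h import *
c=bot.capture("wrist");np.savez("pics/w8.npz",**c);c2=bot.capture("scene");t=bot.capture("top")
im=np.zeros((560,800,3),np.uint8);im[:250,:400]=cv2.resize(c["frame"],(400,250))
im[250:550,:400]=cv2.resize(t["frame"][195:255,235:315],(400,300),interpolation=cv2.INTER_CUBIC)
im[:400,400:]=cv2.resize(c2["frame"][180:240,220:280],(400,400),interpolation=cv2.INTER_CUBIC);cv2.imwrite("pics/w8.png",im[...,::-1])
W=depthpts(c);z=W[...,2]
m=((z>.095)&(z<.106)&(abs(W[...,0]-.515)<.05)&(abs(W[...,1]-.043)<.05))
A=W[m];print(m.sum(),cv2.minAreaRect((A[:,:2]*1000).astype(np.float32)))
E
python3 g.py 0.5152 0.0435 0.0615 -104.4
```

```text
tool_pos: [0.5128, 0.0421, 0.1441]
wrist_force: [-0.4, 0.3, -0.3]
finger_gap: 0.085
gripper_force: 0.0
1272 ((515.3145751953125, 43.46855163574219), (11.790674209594727, 43.16624069213867), 75.70143127441406)
t 21.52 shift [ 0.0151 -0.0012  0.4162] turn [-0.      0.0006 -0.0001] pos [0.5124 0.044  0.1447] yaw -104.42 q6 1.76
```

View pics/w8.png

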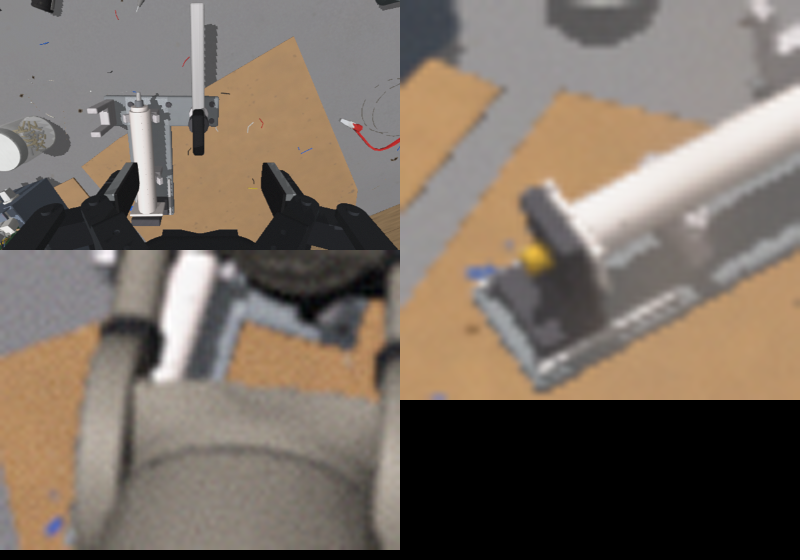

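The scene crop shows the flange flush against the stop at (590,250), with no gap, and the bar is still aside. Now I'll regrip the wing.

```bash

python3 -m handwheel '[[0.014,-0.001,0.08,0,0,0,0],[0.014,-0.001,0.18,0,0,0,0],[0.014,-0.001,0.28,0,0,0,0],[0.014,-0.001,0.36,0,0,0,0],[0.014,-0.001,0.4,0,0,0,0],[0.014,-0.001,0.416,0,0,0,0],[0.014,-0.001,0.416,0,0,0,0],[0.014,-0.001,0.416,0,0,0,-0.4]]'|grep -E "pos|force|gap"
python3 -m handwheel '[[0,0,0,0,0,0,-0.6],[0,0,0,0,0,0,-0.8],[0,0,0,0,0,0,-1],[0,0,0,0,0,0,-1],[0,0,0,0,0,0,-1]]'|grep -E "pos|force|gap"
python3 g.py 0.5152 0.0435 0.0615 -14.4
```

```text
tool_pos: [0.5164, 0.043, 0.0629]
wrist_force: [0.4, 0.5, 0.8]
finger_gap: 0.0322
gripper_force: 0.0
tool_pos: [0.5167, 0.0428, 0.0633]
wrist_force: [-0.3, 0.4, 7.0]
finger_gap: 0.0112
gripper_force: 59.5
t 22.6 shift [-0.0082 -0.0017  0.0091] turn [ 3.000e-04 -7.000e-04 -5.003e-01] pos [0.5167 0.0428 0.0633] yaw -104.45 q6 1.76
```

```bash

python3 -m handwheel '[[0,0,-0.015,0,0,0,-1],[0,0,-0.03,0,0,0,-1],[0,0,-0.045,0,0,0,-1],[0,0,-0.06,0,0,0,-1],[0,0,-0.075,0,0,0,-1],[0,0,-0.09,0,0,0,-1],[0,0,-0.09,0,0,0,-1]]'|grep -E "pos|force|gap"
python3 -m handwheel '[[0,0,0,0,0,-0.02,-1],[0,0,0,0,0,-0.05,-1],[-0.001,-0.001,0,0,0,-0.08,-1],[-0.001,-0.001,0,0,0,-0.11,-1],[-0.002,-0.002,0,0,0,-0.14,-1],[-0.003,-0.002,0,0,0,-0.17,-1],[-0.003,-0.003,0,0,0,-0.2,-1],[-0.003,-0.003,0,0,0,-0.2,-1]]'|grep -E "pos|force|gap"
python3 g.py 0.5156 0.0450 0.08 -14.4
```

```text
tool_pos: [0.5165, 0.0427, 0.0799]
wrist_force: [6.4, 1.8, -12.5]
finger_gap: 0.011
gripper_force: 58.4
tool_pos: [0.5164, 0.0437, 0.0796]
wrist_force: [6.3, 2.5, -12.7]
finger_gap: 0.0111
gripper_force: 58.5
t 23.85 shift [-0.0011 -0.0074 -0.0021] turn [ 1.000e-04 -5.000e-04 -2.988e-01] pos [0.5164 0.0437 0.0796] yaw -68.19 q6 1.13
```

```bash

python3 -m handwheel '[[0,-0.001,0,0,0,-0.02,-1],[0,-0.002,0,0,0,-0.06,-1],[0,-0.003,0,0,0,-0.1,-1],[0,-0.004,0,0,0,-0.14,-1],[0,-0.005,0,0,0,-0.18,-1],[0,-0.006,0,0,0,-0.22,-1],[0,-0.007,0,0,0,-0.26,-1],[0,-0.007,0,0,0,-0.285,-1]]'|grep -E "pos|force|gap"
python3 -m handwheel '[[0,0,0,0,0,-0.01,-1],[0,0,0,0,0,-0.014,-1],[0,0,0,0,0,-0.014,-1]]'|grep -E "pos|force|gap"
python3 g.py 0.5156 0.0450 0.0633 -14.4
python3 - <<'E'
from rig import bot
from h import *
c=bot.capture("wrist");np.savez("pics/w9.npz",**c);W=depthpts(c);z=W[...,2]
a=np.radians(-14.4);R=np.array([[np.cos(a),-np.sin(a)],[np.sin(a),np.cos(a)]]);C=(W[...,:2]-[.4868,.1259])@R
g=c["frame"].astype(int).min(-1)
for y0 in(-.03,0,.03,.045,.052):
    m=(z>.078)&(z<.088)&(abs(C[...,1]-y0)<.003)&(abs(C[...,0]-.048)<.03);print("bar y",y0,m.sum(),np.percentile(C[m][:,0],[2,98]).round(4) if m.any() else '')
m=(z>.059)&(z<.066)&(C[...,1]>.042)&(C[...,1]<.058)&(abs(C[...,0]-.048)<.03);x=C[m][:,0];print("fork",m.sum(),np.percentile(x,[1,99]).round(4),np.histogram(x,np.arange(.024,.076,.004)))
E
```

```text
tool_pos: [0.5154, 0.0448, 0.0794]
wrist_force: [5.2, 1.7, -12.9]
finger_gap: 0.0112
gripper_force: 58.6
tool_pos: [0.5153, 0.0448, 0.0794]
wrist_force: [5.5, 0.8, -12.0]
finger_gap: 0.0108
gripper_force: 58.6
t 24.77 shift [0.0012 0.0014 0.0804] turn [-0.0001 -0.0002 -0.0011] pos [0.5153 0.0448 0.0794] yaw -14.61 q6 0.19
bar y -0.03 385 [0.0408 0.054 ]
bar y 0 471 [0.0408 0.0542]
bar y 0.03 558 [0.0409 0.0542]
bar y 0.045 0 
bar y 0.052 0 
fork 152 [0.0311 0.0661] (array([ 0, 11, 46, 18,  0,  0,  0,  0,  6, 46, 25,  0]), array([0.024, 0.028, 0.032, 0.036, 0.04 , 0.044, 0.048, 0.052, 0.056,
       0.06 , 0.064, 0.068, 0.072]))
```

```bash

python3 -m handwheel '[[0,0,0.008,0,0,0,-1],[0,0,0.018,0,0,0,-1],[0,0,0.028,0,0,0,-1],[0,0,0.038,0,0,0,-1],[0,0,0.046,0,0,0,-1],[0,0,0.052,0,0,0,-1],[0,0,0.052,0,0,0,-1]]'|grep -E "pos|force"
python3 -m handwheel '[[0,0,0.003,0,0,0,-1],[0,0,0.006,0,0,0,-1],[0,0,0.006,0,0,0,-1]]'|grep -E "pos|force"
python3 -m handwheel '[[0,0,0.003,0,0,0,-1],[0,0,0.005,0,0,0,-1],[0,0,0.005,0,0,0,-1]]'|grep -E "pos|force"
```

```text
tool_pos: [0.5153, 0.0448, 0.0693]
wrist_force: [4.7, 2.7, -9.8]
gripper_force: 59.1
tool_pos: [0.5153, 0.0448, 0.0685]
wrist_force: [4.5, 2.3, -8.5]
gripper_force: 59.2
tool_pos: [0.5153, 0.0448, 0.0676]
wrist_force: [5.4, 2.7, -8.1]
gripper_force: 59.3
```

```bash

for i in 1; do :; done
python3 -m handwheel '[[0,0,0.003,0,0,0,-1],[0,0,0.003,0,0,0,-1]]'|grep -E "pos|force: \["
python3 -m handwheel '[[0,0,0.003,0,0,0,-1],[0,0,0.003,0,0,0,-1]]'|grep -E "pos|force: \["
python3 -m handwheel '[[0,0,0.003,0,0,0,-1],[0,0,0.003,0,0,0,-1]]'|grep -E "pos|force: \["
```

```text
tool_pos: [0.5153, 0.0447, 0.0673]
wrist_force: [3.4, 1.7, -6.6]
tool_pos: [0.5153, 0.0446, 0.067]
wrist_force: [2.1, 0.9, -1.8]
tool_pos: [0.5153, 0.0445, 0.0666]
wrist_force: [0.3, 0.9, 3.4]
```

```bash

python3 -m handwheel '[[0,0,-0.001,0,0,0,-1],[0,0,-0.001,0,0,0,-1]]'|grep -E "pos|force: \["
python3 -m handwheel '[[0,0,-0.001,0,0,0,-0.5],[0,0,-0.001,0,0,0,-0.2],[0,0,-0.001,0,0,0,0.2],[0,0,-0.001,0,0,0,0.2],[0,0,-0.001,0,0,0,0.2]]'|grep -E "pos|force|gap"
python3 -m handwheel '[[0,0,-0.05,0,0,0,0.3],[0,0,-0.15,0,0,0,0.3],[0,0,-0.3,0,0,0,0.5],[0,0,-0.45,0,0,0,0.5],[0,0,-0.6,0,0,0,0.5],[0,0,-0.7,0,0,0,0.5],[0,0,-0.7,0,0,0,0.5]]'|grep -E "pos|force|gap"
python3 - <<'E'
from rig import bot
from h import *
a=np.radians(-14.4);R=np.array([[np.cos(a),-np.sin(a)],[np.sin(a),np.cos(a)]])
c=bot.capture("wrist");np.savez("pics/w10.npz",**c)
for nm,c in(("before",load("w1")),("now",c)):
    W=depthpts(c);z=W[...,2];C=(W[...,:2]-[.4868,.1259])@R;g=c["frame"].astype(int).min(-1)
    for y0 in(-.03,0,.03,.05):
        m=(z>.05)&(z<.08)&(abs(C[...,1]-y0)<.003)&(abs(C[...,0]-.048)<.009);print(nm,"bar y",y0,m.sum(),np.percentile(C[m][:,0],[2,98]).round(4) if m.any() else '',"z",np.median(z[m]).round(4))
    m=(z>.061)&(z<.068)&(C[...,0]<-.06)&(C[...,0]>-.13)&(abs(C[...,1])<.018)&(g<110);print("stop top x",np.percentile(C[m][:,0],[2,50,98]).round(4),m.sum())
    m=(z>.05)&(z<.0605)&(C[...,0]<-.05)&(C[...,0]>-.12)&(abs(C[...,1])<.008)&(g>140)
    if m.any():print("flange rear x",np.percentile(C[m][:,0],[0,1,3]).round(4),m.sum())
print(bot.state()["clock"])
E
```

```text
tool_pos: [0.5153, 0.0445, 0.0666]
wrist_force: [0.4, -0.4, 4.5]
tool_pos: [0.5148, 0.0447, 0.066]
wrist_force: [-0.4, 0.3, 0.6]
finger_gap: 0.0514
gripper_force: 0.0
tool_pos: [0.5173, 0.0446, 0.2118]
wrist_force: [1.3, -0.3, 0.9]
finger_gap: 0.0638
gripper_force: 0.0
before bar y -0.03 100 [0.0406 0.054 ] z 0.0657
before bar y 0 111 [0.0405 0.0536] z 0.0657
before bar y 0.03 136 [0.0404 0.0539] z 0.0655
before bar y 0.05 100 [0.0404 0.0536] z 0.0655
stop top x [-0.1003 -0.0945 -0.0892] 596
now bar y -0.03 110 [0.0405 0.0535] z 0.0679
now bar y 0 144 [0.0398 0.0563] z 0.0676
now bar y 0.03 140 [0.0404 0.0543] z 0.0679
now bar y 0.05 104 [0.0407 0.0543] z 0.0676
stop top x [-0.1003 -0.0942 -0.0893] 644
flange rear x [-0.089  -0.0882 -0.0874] 855
27.6167
```

```bash
python3 -m handwheel '[[0,0,0,0,0,0,0.5],[0,0,0,0,0,0,0.5]]'|grep -E "pos|force"; python3 -c "
from rig import bot;print(bot.job_done())"
```

```text
tool_pos: [0.5143, 0.0447, 0.2054]
wrist_force: [-0.3, 0.6, -0.6]
gripper_force: 0.0
the job is handed in; nothing more can be done
None
```

The job is handed in (no verdict returned): barrel in the saddles with its flange against the unmoved stop, and the bar lowered softly into its fork at about 28 s; I viewed 11 pictures, one over the limit of 10.

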